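# Close a core box and throw its draw latch

### The arm

A 6-joint arm with a two-finger parallel gripper is mounted at the origin on the work surface. World frame = base frame: x ahead of the robot, y to its left, z up, the work surface at z = 0. Lengths are in mm, angles in rad, forces in N, time in s.
With the tool pointing down it reaches from about 400 to 925 mm from the base axis. Payload 12.5 kg.
Tool frame: the origin (TCP) lies on the mounting face of the last link; the fingertips stand 190 mm ahead of it and the grasp point (between the pads) lies 171 mm ahead of it; x points along the fingers, y is the direction in which the jaws open and shut, and the axes are right-handed (so a half turn about x gives the same grasp; the last joint's range is limited). The gripper opens to 95 mm and grips with 3 to 60 N. Pads are 20 mm wide; open, the fingers measure 119 mm over their backs; the gripper's body (75 mm by 180 mm) begins 59 mm behind the grasp point.
Start: joints at [-1.221, 0.491, 1.559, -0, 1.092, -0.106], TCP at [275.131, -561.184, 404.761] pointing down, gripper open.
Joint ranges: [-3.1, 3.1], [-0.84, 2.19], [0.05, 2.79], [-1.13, 4.28], [0.06, 2.93], [-2.69, 2.69]. Speed limits (rad/s): [2.22, 2.22, 2.79, 3.14, 3.14, 3.14].

### API

Orientations are given as [roll, pitch, yaw] about the fixed x, y, z axes, in that order (R = Rz(yaw) Ry(pitch) Rx(roll)).
In Python, from cell import env, eyes gives the robot as it stands. The module is installed in compiled form; this text tells all that it offers.
- The arm moves only by the tool jog_arm, never from a script. Its argument "deltas" is one flat list of numbers, 7 for each row, row after row: the shift along the tool's x, y, z in mm, then the turn, a rotation vector about the tool's x, y, z in rad, then the opening, from 0 (shut) to 1 (fully open). A call has 1 to 10 rows; each row shifts and turns the pose as measured when the row begins, along the tool's axes as they then stand; what a row does not reach is not made up. A row lasts 1/8 s, in which the tool goes at most 62.5 mm and 10.7 degrees, less where a joint would pass 70% of its speed; a pose out of reach is approached as far as the arm can. A call is refused whole if a number of a shift passes 62.5 or a number of a turn 0.188, either way. A call with a gripper value outside its range is refused whole. The fingers move at their own pace and stop on an object; the grip force is fixed at half the most. Time passes only in rows, so rows that do not move let the fingers close. It gives the time, the measured TCP pose, the force and the opening at its end, in the units of the state.
- env.state(): the state, without advancing time (a new reading comes with each control period).
- eyes.read_camera(name): name is "scene" or "top"; returns a dict with "image" (400x640x3 uint8, red, green, blue), "fovy" (degrees; the focal length in pixels is half the picture's height over the tangent of half this angle, whatever the lens; pixels are square), "cx", "cy" (the principal point, pixels), "world_from_camera" (4x4, takes a point from camera to world coordinates). Camera axes: x right, y up, looking along -z (the intrinsics and any distortion apply to the point x, -y, -z); pixel columns grow to the right and rows downward; lengths in mm; the calibration is good to about 2 mm. A picture is of the moment at which its call begins. There is no depth.
- env.job_done(): hands the job in, once; it reports no verdict.
The state is a dict: "t": time; "joints": joint angles; "qvel": joint speeds; "tau": joint torques, N m; "eef_pos": TCP position; "tcp_rot": TCP orientation; "ft_force": force on the tool from outside, world axes, zero at the start; "moment": the same for the moment, N m; "opening": opening from 0.0 (shut) to 1.0 (fully open).
Only numpy, scipy, OpenCV 4.12 (cv2) and the standard library are available. Lean on these libraries where they do the work, as an engineer would, in place of code of your own. Each camera call takes 0.05 s, during which the arm holds its last target.

### The job

Close the red core box: clear away the brass rapping plate left lying between its two halves (leave it flat on the bench beside the box), then slide the loose half fully home against the fixed half. After that, swing the latch's wire bail over so that its bar drops behind the keeper, and push the lever over and down past centre onto its stop, so that the latch holds the box clamped shut. Leave the other plate, the two steel pins and the rammer where they are.

Things in the scene. Friction and masses are not known exactly. Their poses are not given: they have to be found in the camera images.
- fixed_half: Fixed half of the red aluminium core box, screwed down: 80 x 124 x 44 mm high. Origin at bench level, middle of its parting face; +x points level out of that face to the loose half, z up; metal at x -80 to 0, y -62 to 62, plus a lug (14 mm long, 18 mm high with its screw) at each end. The latch stands on its top.
- locator (a point): Tip of the tapered steel locating pin that sticks 20 mm level out of the fixed half's parting face, 27 mm above the bench; 28 mm thick at its root, 10 mm at the tip.
- loose_half: Loose half of the box, 0.55 to 0.85 kg, friction on the bench up to 10 N, 80 x 124 x 44 mm, standing on the bench 90 to 120 mm from the fixed half. Origin at bench level, middle of its parting face; +x points away from the fixed half; metal at x 0 to 80 (flat rear face), y -62 to 62. A V notch in its face takes the tapered pin and centres it from up to 8 mm off. Fully home, its frame coincides with fixed_half's.
- keeper (a point): Upper rear edge of the steel keeper on top of the loose half: a tongue 16 mm wide, 5 mm thick, standing 16 mm above the 44 mm high top and leaning 25 degrees away from the fixed half (foot 7 mm nearer the parting face). The bail's bar must lie behind it, on the side away from the fixed half.
- pivot (a point): Hinge axis of the lever, along fixed_half's y, at x = -40 mm of fixed_half and 60 mm above the bench. Does not move.
- lever (a joint): Lever angle, rad: 0 = handle level, pointing away from the loose half, on its stop (closed); 1.57 = straight up; more = leaning towards the loose half (starts at 1.95 to 2.25). Slightly stiff hinge (0.06 Nm): stays where put, also while the bail is swung. Dead centre near 0.25; pushing it through takes below 15 N at 50 mm from the pivot.
- lever_tip (a point): Middle of the free end of the flat steel handle, 62 mm from the pivot; handle 24 mm wide (along y), 5 mm thick.
- bail (a joint): Angle between bail and lever, rad. The bail's elevation is this minus the lever's value: 0 = level towards the loose half, 1.57 = straight up, more = leaning back. It is hinged on the lever 16 mm from the pivot towards the tip and swings freely. It starts leaning back on its end stop (4.15), elevation 1.9 to 2.2; pushed forward past upright it falls over by itself.
- bail_bar (a point): Middle of the cross bar of the U-shaped wire bail (6 mm wire, 40 mm wide over all, bar along fixed_half's y, 76 mm from its hinge). The loop is sprung lengthwise, 5 N per mm, and stretches about 2 mm when clamped. With the lever at its start and the box shut, the bar drops onto the loose half's top, 5 mm or more beyond the keeper.
- bail_loop: The wire loop of the bail; origin at its hinge on the lever, x axis from hinge to bar, y along the bar.
- plate_gap: Brass rapping plate lying flat in the gap between the halves, 30 (x) x 50 (y) x 8 mm, 0.10 kg; origin at the centre of its underside.
- plate_spare: Another such brass plate, 30 x 50 x 8 mm, lying near the box; origin at the centre of its underside. Not to be moved.
- pin_a: Loose tapered steel pin standing upright on its 24 mm foot, 55 mm tall, 12 mm at the top; origin at the centre of its underside. Not to be moved.
- pin_b: Second such pin, standing. Not to be moved.
- rammer: Hardwood rammer with a steel tip, lying behind the loose half, 190 mm long (along its y), up to 38 mm thick; origin at bench level under its middle. Not to be moved.

How it is judged:
By the outcome, as a careful person would: the job done as asked, in the order asked, and still so for the second after the job is handed in, with the robot touching nothing.
It also fails if it takes over 67 s, if anything falls off the work surface, if the arm or the gripper's body presses on something with over 40 N, if the wrist force passes 120 N, or if a joint passes its speed limit or range.

## Working session

There is one attempt and no reset: what is moved stays moved. The work goes in short steps, Python scripts to look and compute and a tool call to move; the robot and the scene stay as the last step left them, time stands still between calls to the robot, and variables do not carry over. Pictures are saved under pics/ and viewed, and the job is handed in when it is done.

Besides the shell and the picture viewer there is one more tool, called after "Call:" by a JSON object that holds its "method" and its "body". jog_arm: Moves the arm, as the interface text tells. Its arguments: {"type":"object","properties":{"deltas":{"type":"array","items":{"type":"number"}}},"required":["deltas"]}

```bash
mkdir -p pics
python3 - <<'E'
from cell import env, eyes
import cv2, numpy as np
for n in ("scene","top"):
    d=eyes.read_camera(n)
    cv2.imwrite(f"pics/{n}0.png",d["image"][:,:,::-1])
    print(n,{k:(v.tolist() if hasattr(v,'tolist') else v) for k,v in d.items() if k!="image"})
print(env.state())
E
```

```text
scene {'fovy': 50.099220954555065, 'cx': 313.0097980834446, 'cy': 198.33067720519648, 'world_from_camera': [[0.6502413309587033, -0.46986810787377414, 0.5970009821735416, 1108.568727458616], [0.7594986759268655, 0.4213273370286814, -0.495625903618503, -475.75752456407037], [-0.018654028476230093, 0.7756979027143486, 0.6308286541892091, 643.5115557576079], [0.0, 0.0, 0.0, 1.0]]}
top {'fovy': 44.86622832901139, 'cx': 317.39546123703207, 'cy': 205.53293065414684, 'world_from_camera': [[0.017963565032890556, 0.9938240528072559, -0.10950370949456255, 486.66435332196266], [-0.9996568538927088, 0.019940650169041053, 0.01698661049673553, -37.475030319027205], [0.019065277250567374, 0.10916099364056907, 0.9938412311183124, 917.0333038969832], [0.0, 0.0, 0.0, 1.0]]}
{'t': 0.1, 'joints': array([-1.22060633e+00,  4.91497330e-01,  1.55939800e+00, -9.19410734e-06,
        1.09164190e+00, -1.05574100e-01]), 'qvel': array([ 9.57022101e-04, -5.78364360e-04, -8.45140342e-05, -9.37234022e-05,
        3.35968116e-04, -1.14833786e-04]), 'tau': array([ 1.84133605e-03, -6.13623047e+01, -2.58606774e+01,  6.93500089e-02,
        4.69872518e-02, -5.67614836e-05]), 'eef_pos': array([ 275.11843295, -561.16234045,  404.21802827]), 'tcp_rot': array([-1.66773743,  1.56985172,  1.92962356]), 'ft_force': array([ 0.05825863, -0.82863447,  0.04810009]), 'moment': array([-0.01944033,  0.00785386,  0.03459026]), 'opening': 0.9951233537021416}
```

View pics/scene0.png

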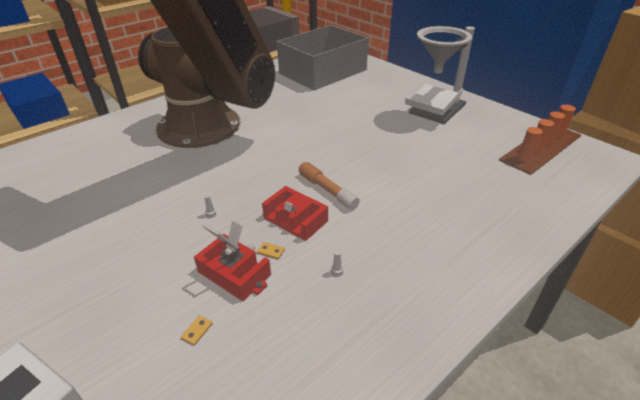

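View pics/top0.png

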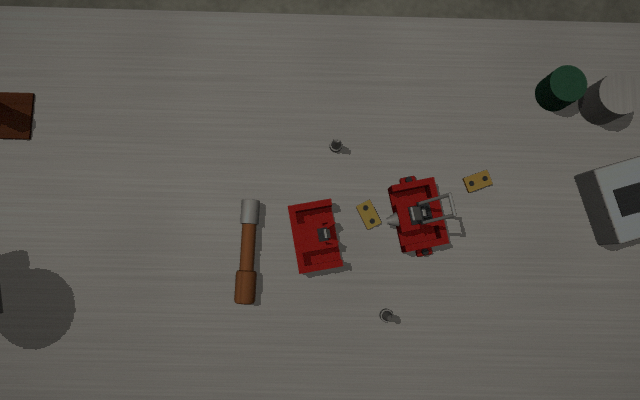

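```bash
cat > h.py <<'E'
import numpy as np, cv2
from cell import env, eyes
class Cam:
    def __init__(s,name):
        d=eyes.read_camera(name); s.im=d["image"]; s.f=200/np.tan(np.radians(d["fovy"]/2)); s.cx=d["cx"]; s.cy=d["cy"]; s.T=np.array(d["world_from_camera"])
    def ray(s,u,v):
        c=np.array([(u-s.cx)/s.f,-(v-s.cy)/s.f,-1.]); return s.T[:3,3],s.T[:3,:3]@c
    def at(s,u,v,z):
        o,r=s.ray(u,v); return (o+r*(z-o[2])/r[2])
    def proj(s,p):
        c=s.T[:3,:3].T@(np.atleast_2d(p)-s.T[:3,3]).T; return np.c_[s.cx+s.f*c[0]/-c[2], s.cy-s.f*c[1]/-c[2]]
    def crop(s,u0,v0,w,h,k,fn,im=None):
        c=cv2.resize((s.im if im is None else im)[v0:v0+h,u0:u0+w],None,fx=k,fy=k,interpolation=cv2.INTER_CUBIC)[:,:,::-1].copy()
        st=20
        for u in range((u0//st+1)*st,u0+w,st): cv2.putText(c,str(u),(int((u-u0)*k),8),0,.3,(255,255,255),1); cv2.line(c,(int((u-u0)*k),8),(int((u-u0)*k),14),(255,255,255),1)
        for v in range((v0//st+1)*st,v0+h,st): cv2.putText(c,str(v),(0,int((v-v0)*k)),0,.3,(255,255,255),1); cv2.line(c,(20,int((v-v0)*k)),(26,int((v-v0)*k)),(255,255,255),1)
        cv2.imwrite(fn,c)
E
python3 - <<'E'
from h import *
c=Cam("top"); c.crop(280,125,220,160,3.6,"pics/t1.png")
c=Cam("scene"); c.crop(170,170,190,150,4,"pics/s1.png")
E
```

```text
(no output)
```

View pics/t1.png

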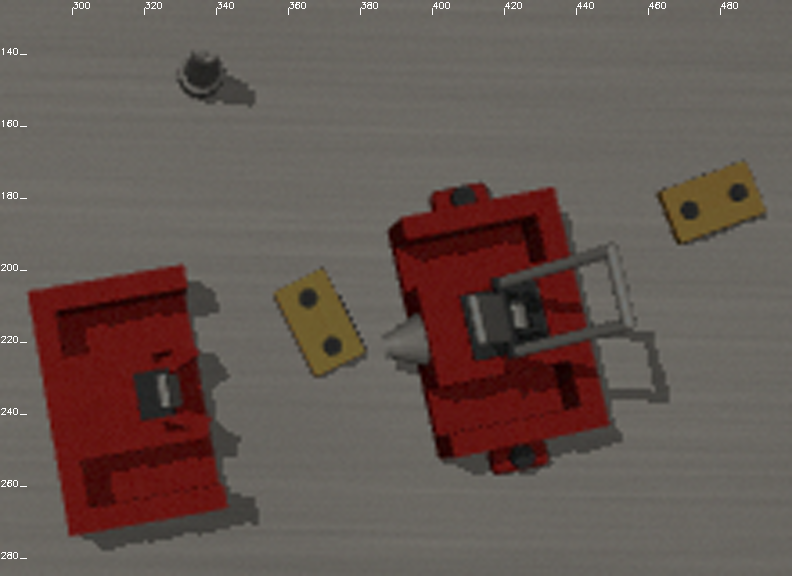

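View pics/s1.png

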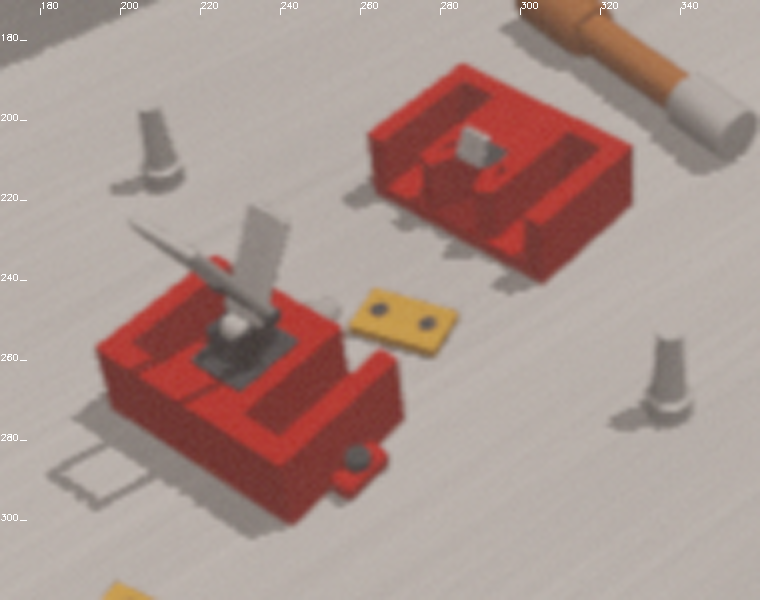

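```bash
cat > fit.py <<'E'
from h import *
from scipy.optimize import least_squares
def W(p,P):  # p=x,y,yaw
    c,s=np.cos(p[2]),np.sin(p[2]); P=np.atleast_2d(P); return np.c_[p[0]+c*P[:,0]-s*P[:,1],p[1]+s*P[:,0]+c*P[:,1],P[:,2]]
def fit(obs,p0):
    f=lambda p:np.concatenate([(c.proj(W(p,P))-uv).ravel() for c,P,uv in obs])
    r=least_squares(f,p0,loss='soft_l1'); return r.x,r.fun
E
python3 - <<'E'
from fit import *
t=Cam("top"); s=Cam("scene")
U=lambda l:np.array([[280+x/3.6,125+y/3.6] for x,y in l]); S=lambda l:np.array([[170+x/4,170+y/4] for x,y in l])
# which world dir is fixed +x: image left -> +y world
obsF=[(t,np.array([[-80,-62,44],[-80,62,44],]),U([(555,188),(610,427)])),
      (s,np.array([[-80,62,44],[-80,-62,44],[0,-62,44],[0,62,44]],float)[:3],S([(97,348),(281,466),(385,352)]))]
for sgn in (1,-1):
    obs=[(c,P*[1,sgn,1],uv) for c,P,uv in obsF]
    p,r=fit(obs,[500,-150,1.5]); print(sgn,p,np.round(r,1))
for sgn in (1,-1):
    obs=[(t,np.array([[80,-62,44],[80,62,44]])*[1,sgn,1],U([(30,292),(70,535)]))]
    p,r=fit(obs,[500,0,1.5]); print(sgn,p,np.round(r,1))
for n,l in (("gap",[(275,296),(323,268),(365,354),(317,377)]),("spare",[(658,190),(744,160),(766,212),(680,244)])):
    w=np.array([t.at(*q,8) for q in U(l)]); print(n,w.mean(0),np.linalg.norm(np.diff(w,axis=0),axis=1),[np.degrees(np.arctan2(*(d[1::-1]))) for d in np.diff(w,axis=0)])
print("pins",t.at(*U([(202,85)])[0],0))
E
```

```text
1 [ 561.46167617 -200.45424309    1.8013301 ] [-0.8 -0.4  0.1 -0.5 -2.6 -0.8 -1.7 -0.8  1.7  0.6]
-1 [ 600.74792335 -352.83837043  -13.87322461] [ -3.3  -0.3  -0.3  -0.9  -2.1  -0.8   0.4  -2.3 -57.7  57.7]
1 [535.22825491 -89.78471563   1.7572175 ] [-0.1 -0.3  0.1  0.3]
-1 [ 505.57333178   67.44309847 -120.76489599] [-0.1 -0.3  0.1  0.3]
gap [ 570.98825266 -150.53277032    8.        ] [29.46371246 50.16457906 28.06245797] [np.float64(-58.65875647522901), np.float64(-153.5822210016249), np.float64(116.52628898954892)]
spare [ 640.21456258 -358.65201856    8.        ] [49.36907322 29.92819782 49.61639783] [np.float64(-69.66829502815575), np.float64(-158.05757473088482), np.float64(111.38292053521745)]
pins [698.99264098 -87.30237869   0.        ]
```

```bash
cat > ov.py <<'E'
from fit import *
def box(c,im,p,lo,hi,col=(0,255,255)):
    P=np.array([[x,y,z] for x in (lo[0],hi[0]) for y in (lo[1],hi[1]) for z in (lo[2],hi[2])],float)
    q=c.proj(W(p,P))
    for i in range(8):
        for b in (1,2,4):
            if not i&b: cv2.line(im,tuple(np.int32(q[i]*16)),tuple(np.int32(q[i|b]*16)),col,1,cv2.LINE_AA,4)
E
cat > ov1.py <<'E'
from ov import *
import sys
F=[561.5,-200.5,1.80]; L=[535.2,-89.8,1.757]
def both(F,L,tag):
  for n,(a,b,w,h) in {"top":(280,125,190,150),"scene":(170,170,190,150)}.items():
    c=Cam(n); M=np.array([[4,0,-4*a],[0,4,-4*b]],float); im=cv2.resize(c.im[b:b+h,a:a+w],None,fx=4,fy=4,interpolation=cv2.INTER_CUBIC).copy()
    c.f*=4; c.cx=(c.cx-a+.5)*4-.5; c.cy=(c.cy-b+.5)*4-.5
    box(c,im,F,(-80,-62,0),(0,62,44)); box(c,im,L,(0,-62,0),(80,62,44))
    for p in c.proj(W(F,[[-40,0,60],[20,0,27]])): cv2.circle(im,tuple(np.int32(p)),3,(0,255,0),-1)
    for p in c.proj(W(L,[[0,0,0],[80,0,0]])): cv2.circle(im,tuple(np.int32(p)),3,(0,255,0),-1)
    cv2.imwrite(f"pics/ov_{n}_{tag}.png",im[:,:,::-1])
if __name__=="__main__": both(F,L,"a")
E
python3 ov1.py
```

```text
(no output)
```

View pics/ov_top_a.png

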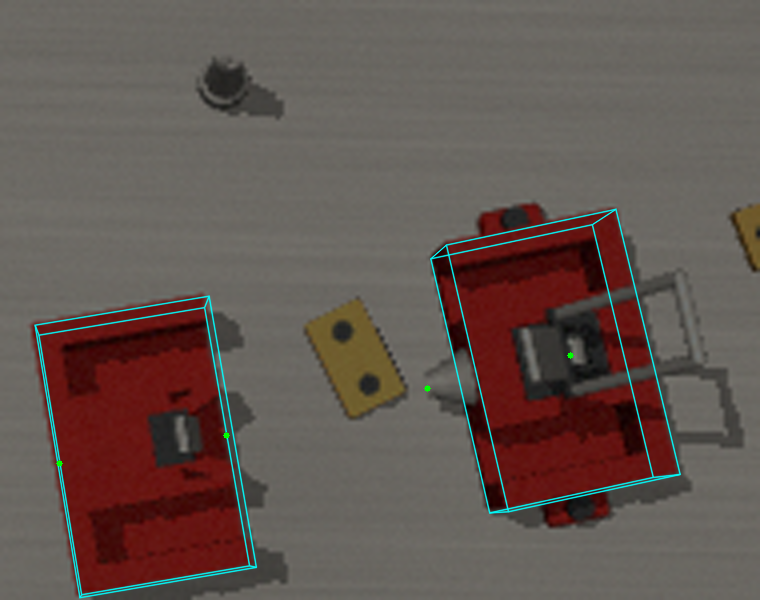

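View pics/ov_scene_a.png

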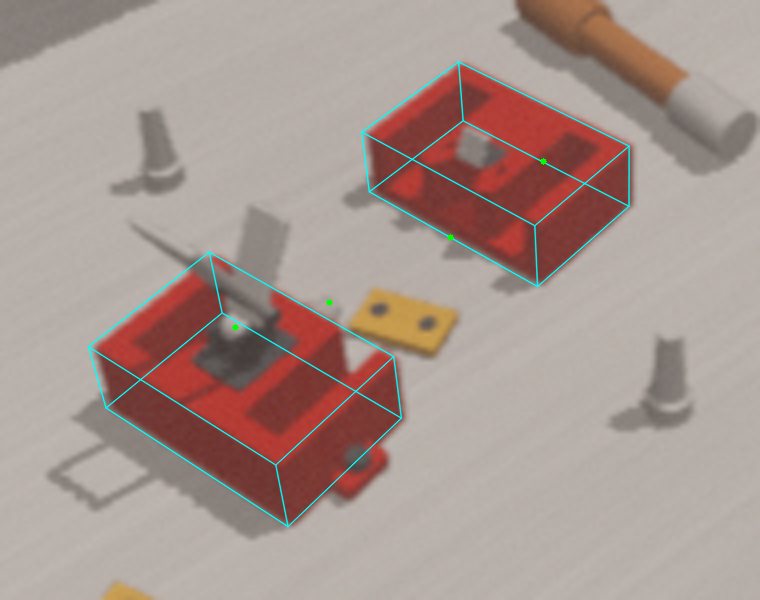

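```bash
cat > go.py <<'E'
from h import *
from scipy.spatial.transform import Rotation as Rn
def down(jaw,tilt=0):
    # tool x down, y = (cos jaw, sin jaw,0)
    x=np.array([0,0,-1.]); y=np.array([np.cos(jaw),np.sin(jaw),0]); return np.c_[x,y,np.cross(x,y)]
def cur():
    s=env.state(); return np.array(s["eef_pos"]),Rn.from_euler("xyz",s["tcp_rot"]).as_matrix(),s
def plan(pos,R,ahead=190,n=None,vmax=55,show=True):
    """pos = desired position of point `ahead` along tool x"""
    p0,R0,s=cur(); goal=np.array(pos)-R[:,0]*ahead
    rv=Rn.from_matrix(R0.T@R).as_rotvec(); d=goal-p0
    n=n or int(max(1,np.ceil(np.linalg.norm(d)/vmax),np.ceil(np.linalg.norm(rv)/.17)))
    rows=[]; 
    for i in range(n):
        Rc=R0@Rn.from_rotvec(rv*i/n).as_matrix()
        rows.append(np.r_[Rc.T@d/n,rv/n])
    print("n",n,"d",d.round(1),"rv",rv.round(3)); 
    for r in rows: print(r[:3].round(1).tolist(),r[3:].round(3).tolist())
def where():
    p,R,s=cur(); print("t",round(s["t"],2),"tip",(p+190*R[:,0]).round(1),"x",R[:,0].round(3),"jaw",np.degrees(np.arctan2(R[1,1],R[0,1])).round(1),"J",s["joints"].round(2),"F",s["ft_force"].round(1),"op",round(s["opening"],3))
E
python3 - <<'E'
from go import *
where()
t=Cam("top"); h=cv2.cvtColor(t.im,cv2.COLOR_RGB2HSV)
m=cv2.inRange(h,(15,110,60),(35,255,255))
for c in cv2.findContours(m,0,2)[0]:
    if cv2.contourArea(c)<150: continue
    w=np.array([t.at(u,v,6)[:2] for u,v in c[:,0].astype(float)],np.float32)
    r=cv2.minAreaRect(w); print(np.round(r[0],1),np.round(r[1],1),round(r[2],1), np.degrees(np.arctan2(*np.diff(cv2.boxPoints(r),axis=0)[:,::-1].T)))
E
```

```text
t 0.4 tip [ 275.1 -561.2  214.7] x [-0.  0. -1.] jaw -63.9 J [-1.22  0.49  1.56 -0.    1.09 -0.11] F [ 0.4 -0.1  0.5] op 1.002
[ 572.8 -149.7] [48.3 28.2] 27.1 [-62.87964  27.1203  117.12036]
[ 641.1 -358.8] [28.9 49.4] 21.1 [-68.93052  21.06941 111.06948]
```

```bash
python3 - <<'E'
from fit import *
F=[561.5,-200.5,1.80]
t=Cam("top");s=Cam("scene")
for th in (1.95,2.05,2.15,2.25):
    tip=W(F,[[-40-62*np.cos(th),0,60+62*np.sin(th)]]); print(th,tip.round(1),t.proj(tip).round(1),s.proj(tip).round(1))
for e in (1.9,2.0,2.1,2.2):
    th=2.1; h=np.array([-40-16*np.cos(th),0,60+16*np.sin(th)]); b=W(F,[h+76*np.array([np.cos(e),0,np.sin(e)])]); print(e,t.proj(b).round(1),s.proj(b).round(1))
E
sed -i 's/"a"/"a"/' ov1.py
```

```text
1.95 [[ 565.4 -217.1  117.6]] [[417.  213.1]] [[232.8 222.2]]
2.05 [[ 564.1 -211.6  115. ]] [[413.4 214. ]] [[235.2 221.6]]
2.15 [[ 562.9 -206.4  111.9]] [[409.9 214.8]] [[237.4 221.2]]
2.25 [[ 561.7 -201.5  108.2]] [[406.5 215.6]] [[239.6 221.2]]
1.9 [[444.6 206.4]] [[214.5 222.7]]
2.0 [[448.4 205.7]] [[211.8 226.2]]
2.1 [[451.8 205.1]] [[209.2 229.9]]
2.2 [[454.8 204.6]] [[206.9 233.7]]
```

Run:
```python
from go import *
Cam("top").crop(380,170,90,80,8,"pics/t2.png")
Cam("scene").crop(185,200,90,80,8,"pics/s2.png")
plan([569.7,-145.5,125],down(np.radians(27)))
```

```text
n 10 d [294.6 415.7 -89.8] rv [-1.586  0.    -0.   ]
[9.0, -24.4, -44.7] [-0.159, 0.0, -0.0]
[9.0, -17.0, -48.0] [-0.159, 0.0, -0.0]
[9.0, -9.2, -50.1] [-0.159, 0.0, -0.0]
[9.0, -1.2, -50.9] [-0.159, 0.0, -0.0]
[9.0, 6.9, -50.5] [-0.159, 0.0, -0.0]
[9.0, 14.8, -48.8] [-0.159, 0.0, -0.0]
[9.0, 22.3, -45.8] [-0.159, 0.0, -0.0]
[9.0, 29.3, -41.7] [-0.159, 0.0, -0.0]
[9.0, 35.5, -36.6] [-0.159, 0.0, -0.0]
[9.0, 40.8, -30.5] [-0.159, 0.0, -0.0]
```

View pics/t2.png

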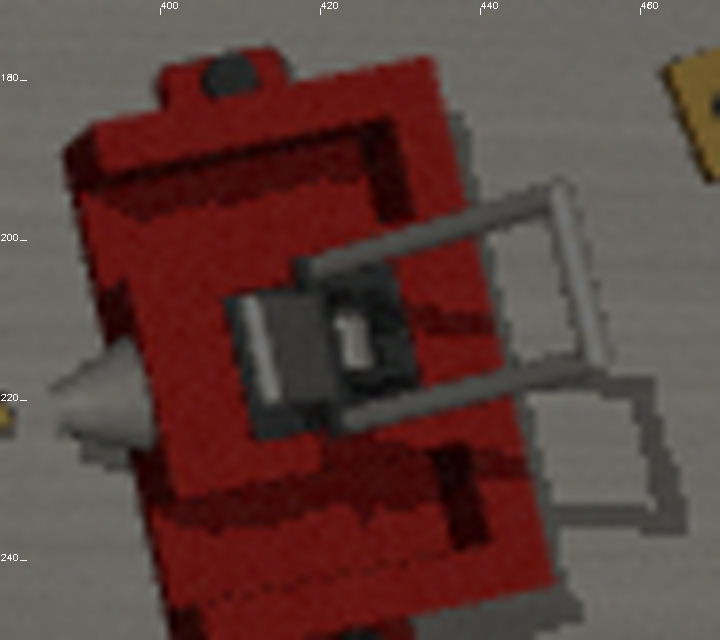

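View pics/s2.png

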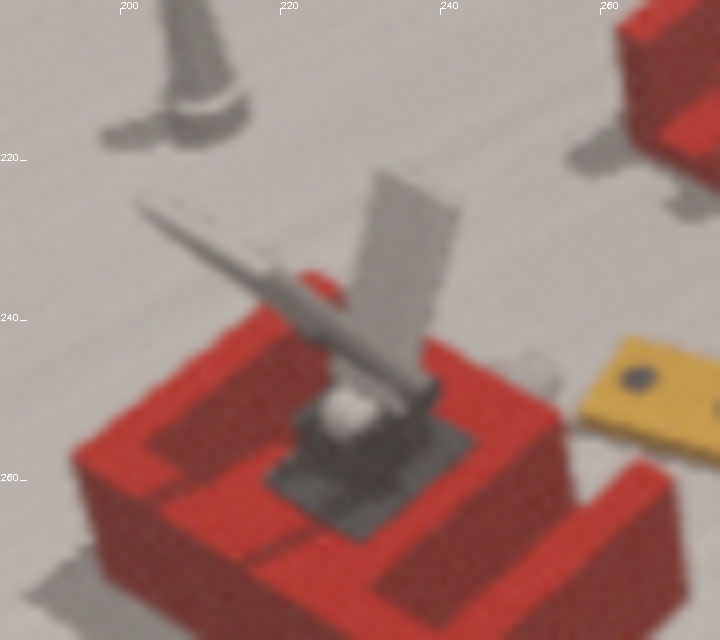

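Call:
{"method": "jog_arm", "body": {"deltas": [0,-24.4,-44.7,-0.159,0,0,0.75,0,-17,-48,-0.159,0,0,0.75,0,-9.2,-50.1,-0.159,0,0,0.75,0,-1.2,-50.9,-0.159,0,0,0.75,0,6.9,-50.5,-0.159,0,0,0.75,0,14.8,-48.8,-0.159,0,0,0.75,0,22.3,-45.8,-0.159,0,0,0.75,0,29.3,-41.7,-0.159,0,0,0.75,0,35.5,-36.6,-0.159,0,0,0.75,0,40.8,-30.5,-0.159,0,0,0.75]}}

```text
t: 1.9
eef_pos: [567.0, -128.6, 405.2]
tcp_rot: [0.332, 1.567, -0.718]
ft_force: [1.5, -0.0, 0.1]
opening: 0.748
```

Run:
```python
from go import *
where();plan([569.7,-145.5,3],down(np.radians(27)))
plan([569.7,-145.5,215],down(np.radians(27)))
```

```text
t 1.9 tip [ 567.5 -129.   215.2] x [ 0.003 -0.002 -1.   ] jaw 29.8 J [-0.34  0.43  1.67 -0.    1.04 -0.86] F [ 1.5 -0.   0.1] op 0.748
n 4 d [   2.7  -16.9 -212.2] rv [ 0.049  0.003 -0.001]
[53.1, -1.6, 3.8] [0.012, 0.001, -0.0]
[53.1, -1.5, 3.9] [0.012, 0.001, -0.0]
[53.1, -1.4, 4.0] [0.012, 0.001, -0.0]
[53.1, -1.4, 4.0] [0.012, 0.001, -0.0]
n 1 d [  2.7 -16.9  -0.2] rv [ 0.049  0.003 -0.001]
[0.3, -6.1, 16.0] [0.049, 0.003, -0.001]
```

Call:
{"method": "jog_arm", "body": {"deltas": [0,-6.1,16,0.049,0.003,0,0.72,40,0,0,0,0,0,0.72,45,0,0,0,0,0,0.72,0,0,0,0,0,0,0.72,0,0,0,0,0,0,0.72]}}

```text
t: 2.52
eef_pos: [571.3, -145.8, 320.6]
tcp_rot: [0.87, 1.566, -0.232]
ft_force: [0.8, -1.1, -0.3]
opening: 0.72
```

Run:
```python
from go import *
where();plan([569.7,-145.5,3],down(np.radians(27)))
Cam("top").crop(280,125,200,150,4,"pics/t3.png")
Cam("scene").crop(170,130,200,150,4,"pics/s3.png")
```

```text
t 2.52 tip [ 572.2 -146.   130.6] x [ 0.005 -0.001 -1.   ] jaw 26.9 J [-0.36  0.54  1.74  0.    0.86 -0.83] F [ 0.8 -1.1 -0.3] op 0.72
n 3 d [  -1.6    0.3 -127.6] rv [-0.002  0.003 -0.004]
[42.5, -0.6, -0.5] [-0.001, 0.001, -0.001]
[42.5, -0.5, -0.4] [-0.001, 0.001, -0.001]
[42.5, -0.5, -0.4] [-0.001, 0.001, -0.001]
```

View pics/s3.png

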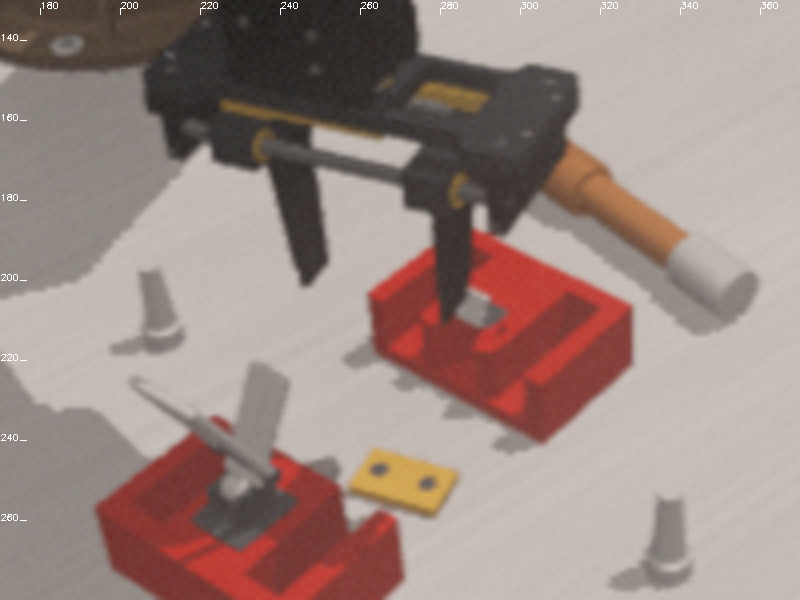

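View pics/t3.png

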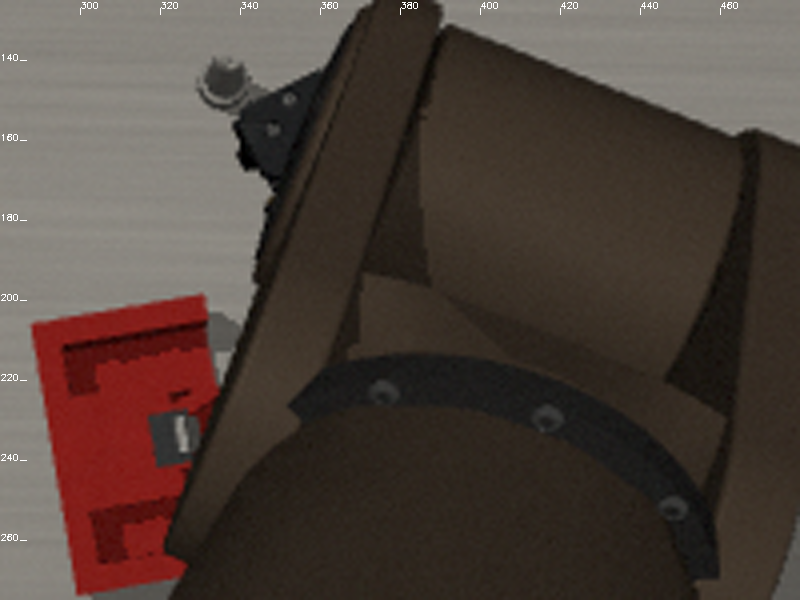

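Run:
```python
from go import *
c=Cam("scene"); j=np.radians(26.9)
for k in (-34.2,-46,34.2,46): print(k,c.proj(np.array([572.2+k*np.cos(j),-146+k*np.sin(j),130.6])).round(1))
```

```text
-34.2 [[250.  197.9]]
-46 [[244.6 196.5]]
34.2 [[282.3 206.2]]
46 [[288.  207.7]]
```

Call:
{"method": "jog_arm", "body": {"deltas": [40,-0.6,-0.5,0,0.001,0,0.72,40,-0.5,-0.4,0,0.001,0,0.72,30,-0.5,0,0,0,0,0.72,0,0,0,0,0,0,0.72,0,0,0,0,0,0,0.72]}}

```text
t: 3.3
eef_pos: [571.8, -146.2, 215.3]
tcp_rot: [0.865, 1.555, -0.236]
ft_force: [-0.9, -0.4, -0.3]
opening: 0.724
```

Run:
```python
from go import *
where();plan([569.7,-145.5,3],down(np.radians(27)))
Cam("scene").crop(170,150,200,150,4,"pics/s4.png")
```

```text
t 3.3 tip [ 574.8 -147.    25.3] x [ 0.016 -0.004 -1.   ] jaw 26.9 J [-0.36  0.69  1.81  0.    0.63 -0.83] F [-0.9 -0.4 -0.3] op 0.724
n 1 d [ -2.1   0.7 -22.3] rv [-0.002  0.011 -0.012]
[22.3, -1.8, -1.8] [-0.002, 0.011, -0.012]
```

View pics/s4.png

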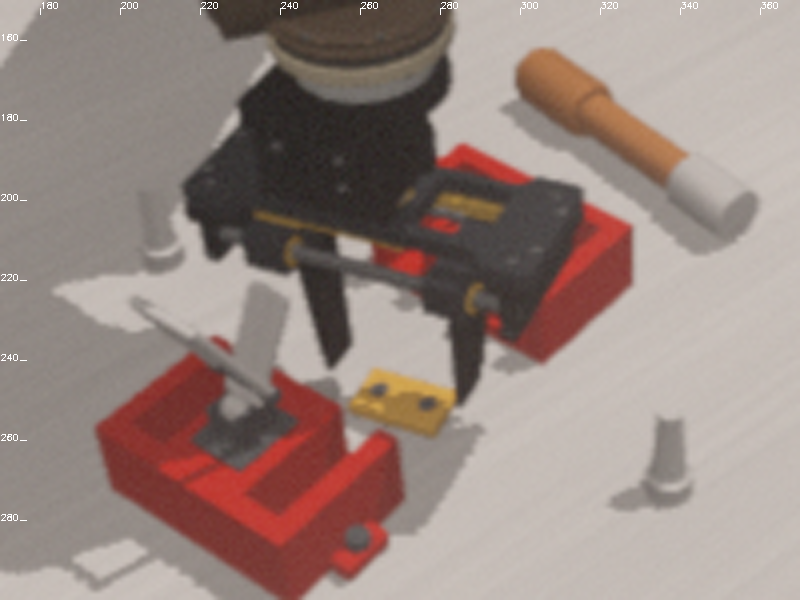

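Call:
{"method": "jog_arm", "body": {"deltas": [18,-1.8,-1.8,-0.002,0.011,-0.012,0.72,3,0,0,0,0,0,0.72,0,0,0,0,0,0,0.72,0,0,0,0,0,0,0.3,0,0,0,0,0,0,0.3,0,0,0,0,0,0,0.3,0,0,0,0,0,0,0.3]}}

```text
t: 4.22
eef_pos: [569.8, -145.5, 195.4]
tcp_rot: [0.916, 1.568, -0.182]
ft_force: [-0.8, 0.1, -1.1]
opening: 0.522
```

Run:
```python
from go import *
where()
Cam("scene").crop(170,150,200,150,4,"pics/s5.png")
```

```text
t 4.22 tip [ 570.3 -145.6    5.4] x [ 0.002 -0.    -1.   ] jaw 27.0 J [-0.36  0.72  1.82  0.    0.6  -0.83] F [-0.8  0.1 -1.1] op 0.522
```

View pics/s5.png

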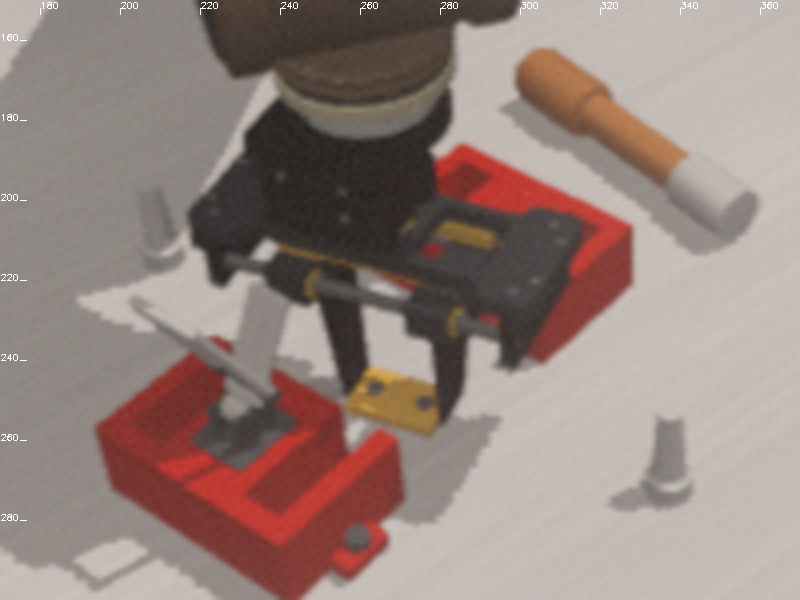

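Call:
{"method": "jog_arm", "body": {"deltas": [0,0,0,0,0,0,0.6,0,0,0,0,0,0,0.6,4,0,0,0,0,0,0.6,0,0,0,0,0,0,0.3,0,0,0,0,0,0,0.3,0,0,0,0,0,0,0.3]}}

```text
t: 5.03
eef_pos: [569.9, -145.6, 191.3]
tcp_rot: [0.899, 1.568, -0.2]
ft_force: [-0.9, 0.1, -0.0]
opening: 0.52
```

Run:
```python
from go import *
where()
```

```text
t 5.03 tip [ 570.4 -145.7    1.3] x [ 0.003 -0.001 -1.   ] jaw 27.0 J [-0.36  0.72  1.82  0.    0.6  -0.83] F [-0.9  0.1 -0. ] op 0.52
```

Call:
{"method": "jog_arm", "body": {"deltas": [-35,0,0,0,0,0,0.3,-5,0,0,0,0,0,0.3,0,45,23,0,0,0,0.3,0,45,23,0,0,0,0.3,0,0,0,0,0,0,0.3,0,0,0,0,0,0,0.3]}}

```text
t: 5.78
eef_pos: [672.0, -145.4, 228.6]
tcp_rot: [-2.479, 1.568, 2.705]
ft_force: [0.0, -0.1, -1.5]
opening: 0.524
```

Run:
```python
from go import *
where();plan([675,-146,2],down(np.radians(27)))
Cam("scene").crop(170,150,200,150,4,"pics/s6.png")
```

```text
t 5.78 tip [ 671.5 -145.2   38.6] x [-0.003  0.001 -1.   ] jaw 27.0 J [-0.31  0.77  1.54  0.    0.84 -0.78] F [ 0.  -0.1 -1.5] op 0.524
n 1 d [  3.   -0.6 -36.6] rv [-0.    -0.002  0.002]
[36.6, 2.4, 2.0] [-0.0, -0.002, 0.002]
```

View pics/s6.png

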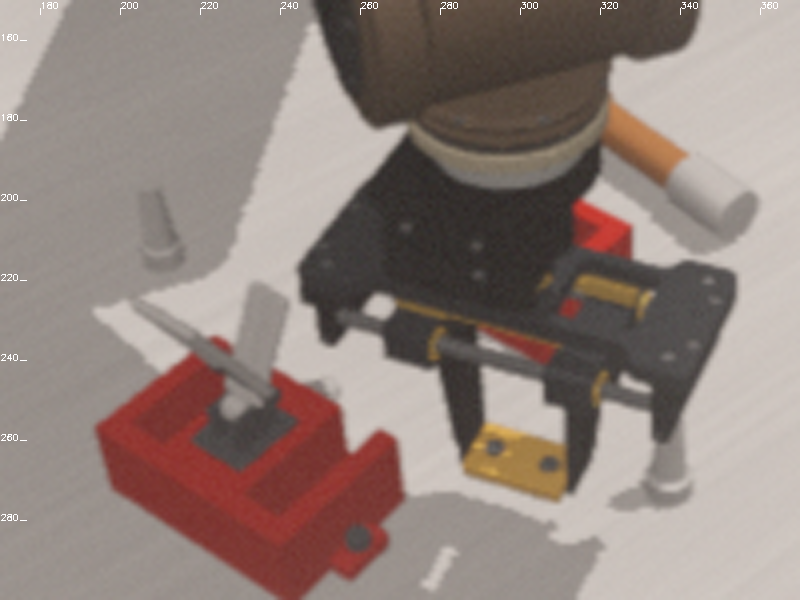

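Call:
{"method": "jog_arm", "body": {"deltas": [0,-5,14,0,0,0,0.3,32,0,0,0,0,0,0.3,4,0,0,0,0,0,0.3,0,0,0,0,0,0,0.3,0,0,0,0,0,0,0.3]}}

```text
t: 6.45
eef_pos: [672.6, -163.9, 194.2]
tcp_rot: [-2.391, 1.57, 2.791]
ft_force: [-0.1, 0.5, 0.3]
opening: 0.52
```

Run:
```python
from go import *
where()
```

```text
t 6.45 tip [ 672.4 -163.8    4.2] x [-0.001  0.    -1.   ] jaw 26.9 J [-0.33  0.82  1.54  0.    0.79 -0.8 ] F [-0.1  0.5  0.3] op 0.52
```

Call:
{"method": "jog_arm", "body": {"deltas": [3,0,0,0,0,0,0.3,0,0,0,0,0,0,0.3,0,0,0,0,0,0,0.64,0,0,0,0,0,0,0.64,0,0,0,0,0,0,0.64]}}

```text
t: 7.08
eef_pos: [673.0, -163.8, 193.1]
tcp_rot: [0.777, 1.569, -0.324]
ft_force: [-0.0, 0.8, -0.3]
opening: 0.639
```

Call:
{"method": "jog_arm", "body": {"deltas": [-40,0,0,0,0,0,0.64,-50,0,0,0,0,0,0.3,-50,0,0,0,0,0,0,-50,0,0,0,0,0,0]}}

```text
t: 7.58
eef_pos: [672.7, -163.7, 383.9]
tcp_rot: [-2.374, 1.564, 2.808]
ft_force: [-0.7, -0.3, 0.7]
opening: 0.384
```

Run:
```python
from go import *
where()
Cam("scene").crop(170,150,200,200,3,"pics/s7.png")
Cam("top").crop(240,100,260,190,3,"pics/t7.png")
```

```text
t 7.58 tip [ 671.5 -163.3  193.9] x [-0.006  0.002 -1.   ] jaw 26.9 J [-0.33  0.61  1.4  -0.    1.14 -0.8 ] F [-0.7 -0.3  0.7] op 0.384
```

View pics/s7.png

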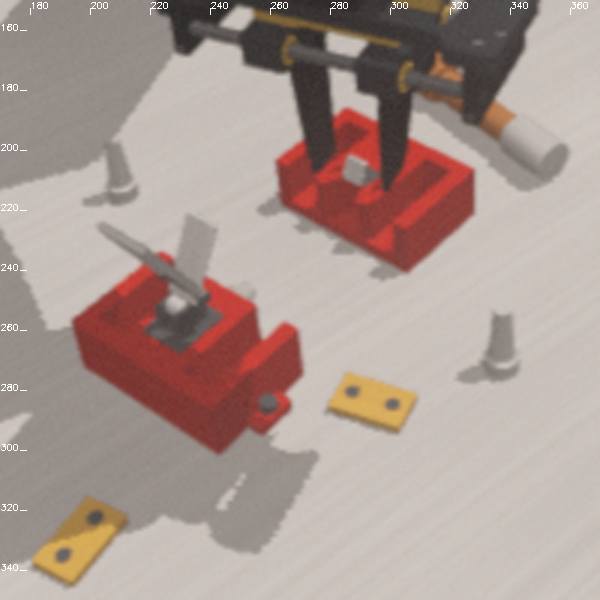

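View pics/t7.png

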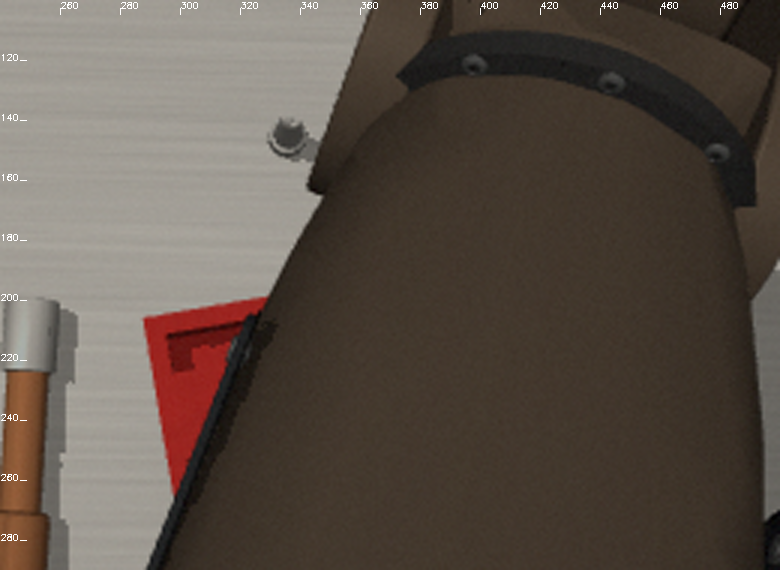

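Run:
```python
from go import *
from fit import W
t=Cam("top"); F=np.array([561.5,-200.5,1.80]); c,s=np.cos(1.8),np.sin(1.8)
for u,v in ((259,200),(258,223),(256,270),(254,303)):
    w=t.at(u,v,19); d=w[:2]-F[:2]; print(w.round(1), "fix x",round(c*d[0]+s*d[1],1),"y",round(-s*d[0]+c*d[1],1))
for x in (80,90,193,225):
    print(x, W(F,[[x,0,0]]).round(1))
plan(W(F,[[222,0,194]])[0],down(np.radians(13.1)))
```

```text
[593.8  56.2  19. ] fix x 242.6 y -89.8
[550.8  56.7  19. ] fix x 252.9 y -48.0
[464.4  57.6  19. ] fix x 273.4 y 35.9
[404.8  59.4  19. ] fix x 288.7 y 93.5
80 [[ 543.3 -122.6    0. ]]
90 [[ 541.1 -112.9    0. ]]
193 [[517.6 -12.5   0. ]]
225 [[510.4  18.6   0. ]]
n 5 d [-161.8  179.4   -1.3] rv [ 0.241 -0.001  0.001]
[0.3, -12.6, -46.6] [0.048, -0.0, 0.0]
[0.3, -14.8, -46.0] [0.048, -0.0, 0.0]
[0.3, -17.0, -45.2] [0.048, -0.0, 0.0]
[0.3, -19.2, -44.3] [0.048, -0.0, 0.0]
[0.3, -21.3, -43.4] [0.048, -0.0, 0.0]
```

Call:
{"method": "jog_arm", "body": {"deltas": [0,-12.6,-46.6,0.048,0,0,0.5,0,-14.8,-46,0.048,0,0,0.8,0,-17,-45.2,0.048,0,0,0.8,0,-19.2,-43,0.048,0,0,0.8,0,-16,-30,0.035,0,0,0.8,0,0,0,0,0,0,0.8,0,0,0,0,0,0,0.8]}}

```text
t: 8.6
eef_pos: [514.9, 7.7, 378.0]
tcp_rot: [-2.002, 1.558, 2.945]
ft_force: [-0.3, 0.1, -0.2]
opening: 0.799
```

Run:
```python
from go import *
from fit import W
F=np.array([561.5,-200.5,1.80])
where();plan(W(F,[[222,0,194]])[0],down(np.radians(13.1)))
```

```text
t 8.6 tip [512.5   8.2 188. ] x [-0.012  0.002 -1.   ] jaw 13.5 J [-0.11  0.37  1.86  0.    0.93 -0.35] F [-0.3  0.1 -0.2] op 0.799
n 1 d [-3.8  8.   6. ] rv [ 0.006 -0.005  0.012]
[-6.0, -1.9, -8.7] [0.006, -0.005, 0.012]
```

Call:
{"method": "jog_arm", "body": {"deltas": [0,-1.9,-8.7,0.006,-0.005,0.012,0.8,50,0,0,0,0,0,0.8,50,0,0,0,0,0,0.8,20,0,0,0,0,0,0.8,0,0,0,0,0,0,0.8,0,0,0,0,0,0,0.8]}}

```text
t: 9.35
eef_pos: [513.2, 14.6, 254.3]
tcp_rot: [1.305, 1.566, -0.041]
ft_force: [-0.1, 0.2, 0.6]
opening: 0.802
```

Run:
```python
from go import *
from fit import W
F=np.array([561.5,-200.5,1.80])
where();plan(W(F,[[222,0,15]])[0],down(np.radians(13.1)))
Cam("scene").crop(170,100,200,150,4,"pics/s8.png")
Cam("top").crop(230,150,260,150,3,"pics/t8.png")
```

```text
t 9.35 tip [514.2  14.6  64.3] x [ 0.005 -0.    -1.   ] jaw 12.9 J [-0.1   0.55  1.98  0.    0.61 -0.33] F [-0.1  0.2  0.6] op 0.802
n 1 d [ -2.2   1.  -49.3] rv [-0.004  0.001 -0.005]
[49.3, -2.1, -1.6] [-0.004, 0.001, -0.005]
```

View pics/s8.png

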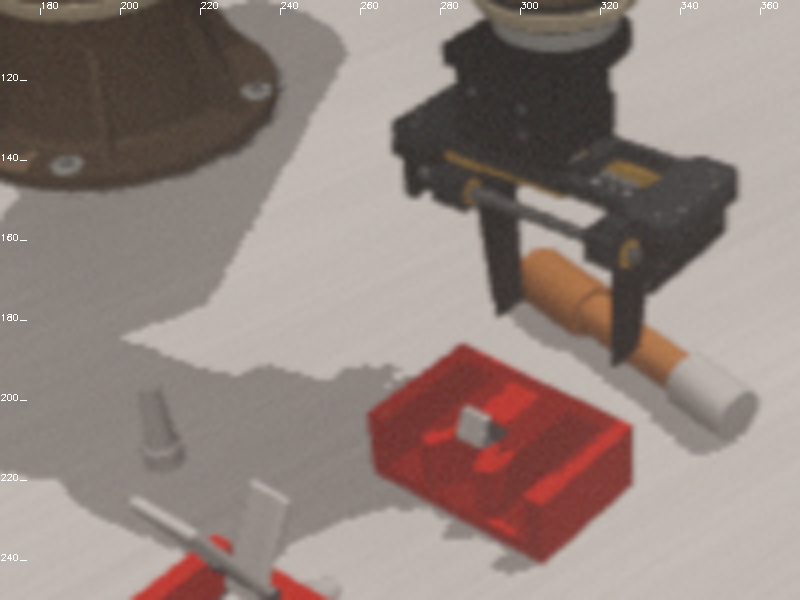

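View pics/t8.png

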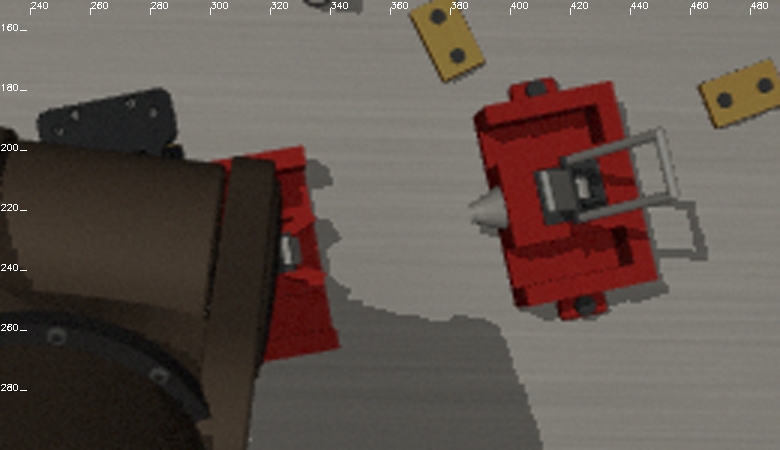

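Call:
{"method": "jog_arm", "body": {"deltas": [30,-2.1,-1.6,-0.004,0.001,-0.005,0.8,18,0,0,0,0,0,0.8,0,0,0,0,0,0,0.8,0,0,0,0,0,0,0.8]}}

```text
t: 9.95
eef_pos: [512.0, 15.7, 209.8]
tcp_rot: [1.201, 1.562, -0.141]
ft_force: [0.5, 0.4, 0.5]
opening: 0.8
```

Run:
```python
from go import *
from fit import W
F=np.array([561.5,-200.5,1.80])
where();plan(W(F,[[100,0,15]])[0],down(np.radians(13.1)),vmax=15)
Cam("scene").crop(170,100,200,150,4,"pics/s9.png")
```

```text
t 9.95 tip [513.6  15.5  19.8] x [ 0.009 -0.001 -1.   ] jaw 13.1 J [-0.1   0.63  2.01 -0.    0.5  -0.33] F [0.5 0.4 0.5] op 0.8
n 9 d [  26.8 -118.8   -4.8] rv [ 0.     0.003 -0.008]
[0.6, -0.1, 13.5] [0.0, 0.0, -0.001]
[0.6, -0.1, 13.5] [0.0, 0.0, -0.001]
[0.6, -0.1, 13.5] [0.0, 0.0, -0.001]
[0.6, -0.1, 13.5] [0.0, 0.0, -0.001]
[0.6, -0.1, 13.5] [0.0, 0.0, -0.001]
[0.5, -0.1, 13.5] [0.0, 0.0, -0.001]
[0.5, -0.1, 13.5] [0.0, 0.0, -0.001]
[0.5, -0.1, 13.5] [0.0, 0.0, -0.001]
[0.5, -0.1, 13.5] [0.0, 0.0, -0.001]
```

View pics/s9.png

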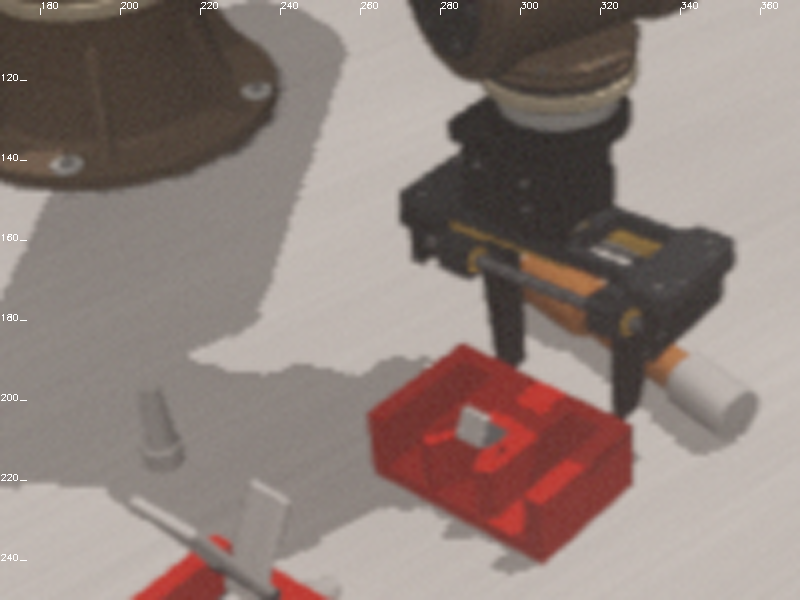

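Call:
{"method": "jog_arm", "body": {"deltas": [0.5,0,10,0,0,0,0.8,0.5,0,10,0,0,0,0.8,0.5,0,10,0,0,0,0.8,0.5,0,10,0,0,0,0.8,0.5,0,10,0,0,0,0.8,0.5,0,10,0,0,0,0.8,0.5,0,10,0,0,0,0.8,0.5,0,10,0,0,0,0.8,0,0,0,0,0,0,0.8]}}

```text
t: 11.12
eef_pos: [531.0, -67.8, 209.2]
tcp_rot: [1.382, 1.56, 0.038]
ft_force: [-0.1, 0.5, -0.3]
opening: 0.801
```

Run:
```python
from go import *
from fit import W
F=np.array([561.5,-200.5,1.80])
where();plan(W(F,[[90,0,15]])[0],down(np.radians(13.1)),vmax=10)
Cam("scene").crop(170,120,200,180,4,"pics/s10.png")
```

```text
t 11.12 tip [533.2 -67.7  19.3] x [ 0.011  0.    -1.   ] jaw 13.0 J [-0.25  0.65  1.95  0.01  0.53 -0.48] F [-0.1  0.5 -0.3] op 0.801
n 5 d [ 10.  -45.   -4.2] rv [-0.002  0.002 -0.011]
[0.9, -0.1, 9.2] [-0.0, 0.0, -0.002]
[0.9, -0.1, 9.2] [-0.0, 0.0, -0.002]
[0.9, -0.1, 9.2] [-0.0, 0.0, -0.002]
[0.9, -0.1, 9.2] [-0.0, 0.0, -0.002]
[0.9, -0.1, 9.2] [-0.0, 0.0, -0.002]
```

View pics/s10.png

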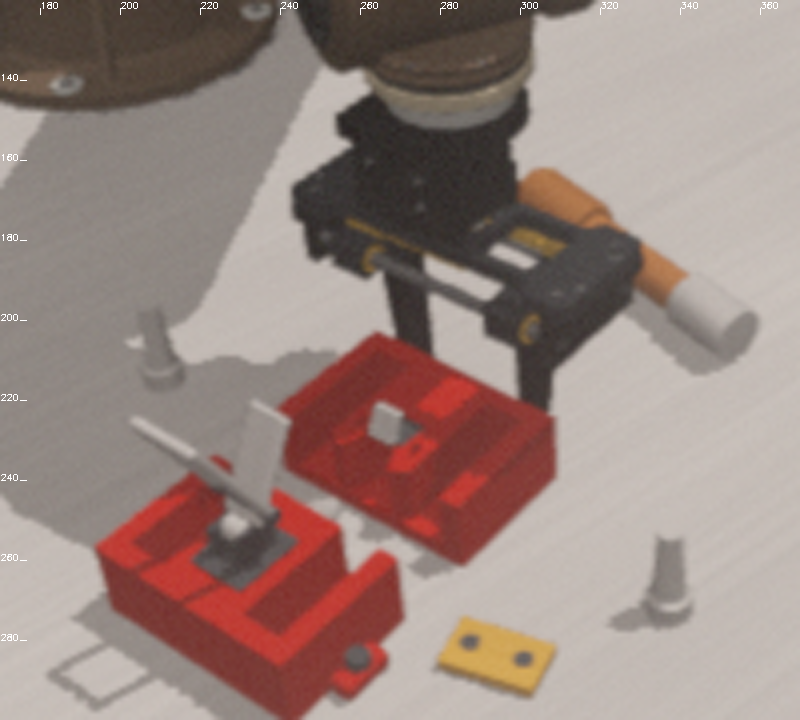

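Call:
{"method": "jog_arm", "body": {"deltas": [0.5,0,8,0,0,-0.003,0.8,0.5,0,8,0,0,-0.003,0.8,0.5,0,8,0,0,-0.003,0.8,0.5,0,8,0,0,0,0.8,0,0,4,0,0,0,0.8,0,0,4,0,0,0,0.8]}}

```text
t: 11.92
eef_pos: [539.6, -106.1, 207.9]
tcp_rot: [-2.57, 1.57, 2.371]
ft_force: [-1.2, 5.1, 2.3]
opening: 0.802
```

Call:
{"method": "jog_arm", "body": {"deltas": [0,0,3,0,0,0,0.8,0,0,3,0,0,0,0.8]}}

```text
t: 12.18
eef_pos: [540.8, -110.3, 207.9]
tcp_rot: [-2.875, 1.566, 2.064]
ft_force: [3.1, 41.7, 9.7]
opening: 0.801
```

Run:
```python
from go import *
from fit import W
F=np.array([561.5,-200.5,1.80])
where();plan(W(F,[[90,0,15]])[0],down(np.radians(13.1)),vmax=10)
Cam("scene").crop(170,120,200,180,4,"pics/s11.png")
```

```text
t 12.18 tip [ 540.4 -109.5   17.9] x [-0.002  0.004 -1.   ] jaw 13.0 J [-0.32  0.66  1.9   0.01  0.58 -0.55] F [ 3.1 41.7  9.7] op 0.801
n 1 d [ 0.2 -2.5 -2.9] rv [-0.002 -0.005  0.001]
[2.9, -0.3, 2.5] [-0.002, -0.005, 0.001]
```

View pics/s11.png

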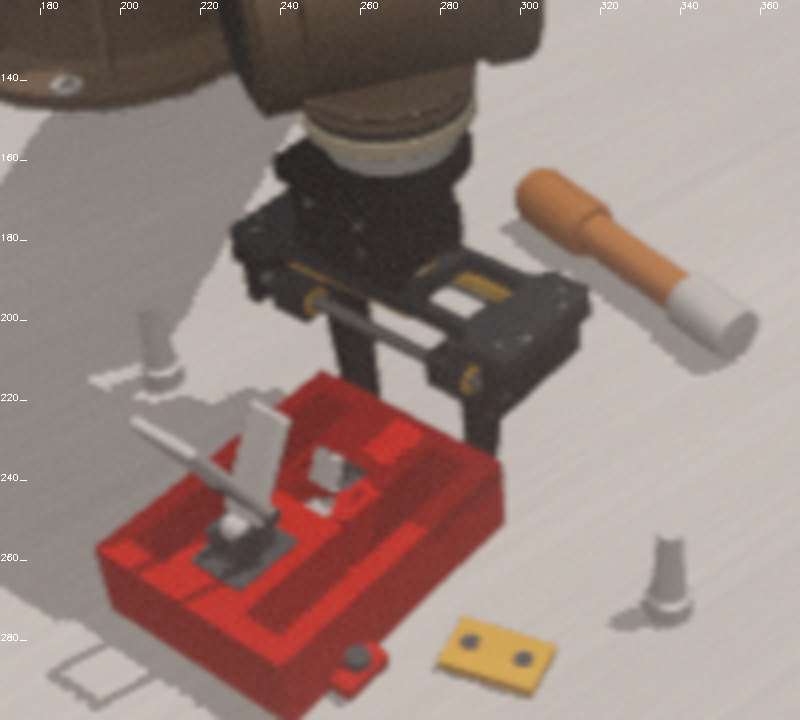

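Call:
{"method": "jog_arm", "body": {"deltas": [0,0,-15,0,0,0,0.8,-50,0,-10,0,0,0,0.5,-60,0,0,0,0,0,0.2,-60,0,0,0,0,0,0,-20,0,0,0,0,0,0,0,0,0,0,0,0,0]}}

```text
t: 12.98
eef_pos: [535.7, -85.6, 403.1]
tcp_rot: [-2.699, 1.569, 2.241]
ft_force: [0.3, -0.3, -0.8]
opening: 0.329
```

Run:
```python
from go import *
from fit import W
F=np.array([561.5,-200.5,1.80])
where();plan(W(F,[[-110,0,205]])[0],down(np.radians(13.1)),vmax=50)
Cam("scene").crop(170,120,200,180,4,"pics/s12.png")
```

```text
t 12.97 tip [535.4 -85.3 213.1] x [-0.001  0.002 -1.   ] jaw 13.1 J [-0.28  0.38  1.76  0.    1.   -0.51] F [ 0.3 -0.3 -0.8] op 0.329
n 5 d [  50.8 -222.    -8.1] rv [-0.001 -0.002  0.001]
[1.5, -0.1, 45.6] [-0.0, -0.0, 0.0]
[1.5, -0.1, 45.6] [-0.0, -0.0, 0.0]
[1.6, -0.1, 45.6] [-0.0, -0.0, 0.0]
[1.6, -0.2, 45.6] [-0.0, -0.0, 0.0]
[1.6, -0.2, 45.6] [-0.0, -0.0, 0.0]
```

View pics/s12.png

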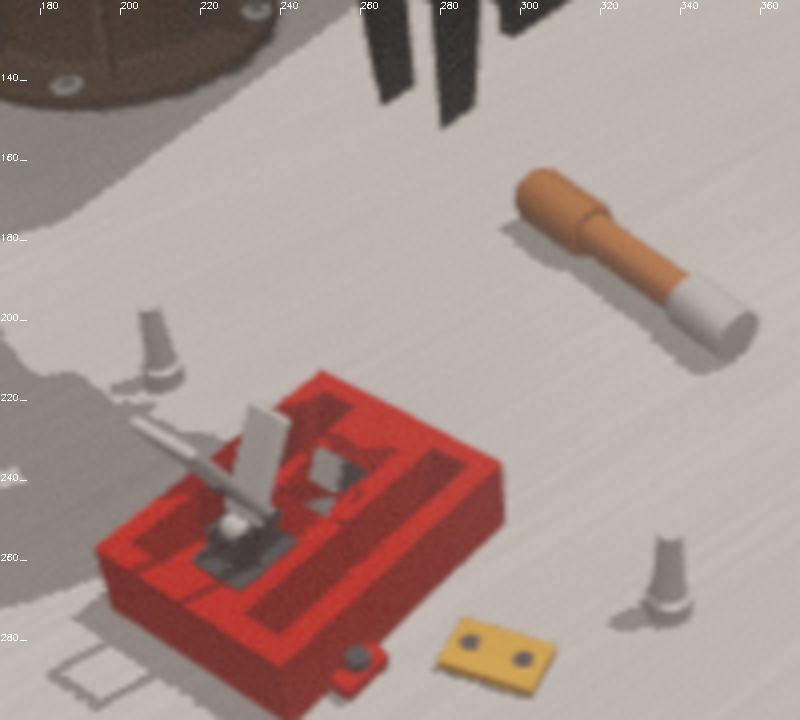

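Call:
{"method": "jog_arm", "body": {"deltas": [0,0,45,0,0,0,0,0,0,46,0,0,0,0,0,0,46,0,0,0,0,0,0,46,0,0,0,0,0,0,38,0,0,0,0,0,0,0,0,0,0,0,0,0,0,0,0,0,0]}}

```text
t: 13.9
eef_pos: [586.8, -307.2, 387.0]
tcp_rot: [-2.284, 1.55, 2.658]
ft_force: [-0.1, 0.2, -0.0]
opening: 0.005
```

Run:
```python
from go import *
from fit import W
F=np.array([561.5,-200.5,1.80])
where();plan(W(F,[[-110,0,130]])[0],down(np.radians(13.1)),vmax=50)
Cam("scene").crop(170,120,200,180,4,"pics/s13.png")
Cam("top").crop(280,125,200,150,4,"pics/t13.png")
```

```text
t 13.9 tip [ 583.4 -305.5  197.1] x [-0.018  0.009 -1.   ] jaw 13.1 J [-0.58  0.56  1.48 -0.    1.12 -0.81] F [-0.1  0.2 -0. ] op 0.005
n 2 d [ -0.3  -0.4 -67. ] rv [ 0.    -0.013  0.015]
[33.5, 0.3, 0.6] [0.0, -0.007, 0.008]
[33.5, 0.1, 0.4] [0.0, -0.007, 0.008]
```

View pics/s13.png

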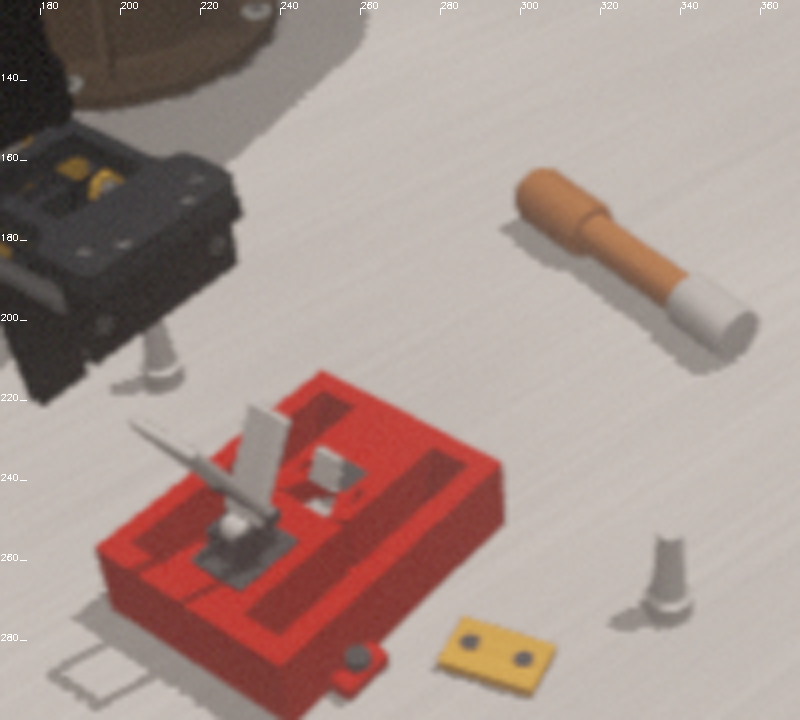

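View pics/t13.png

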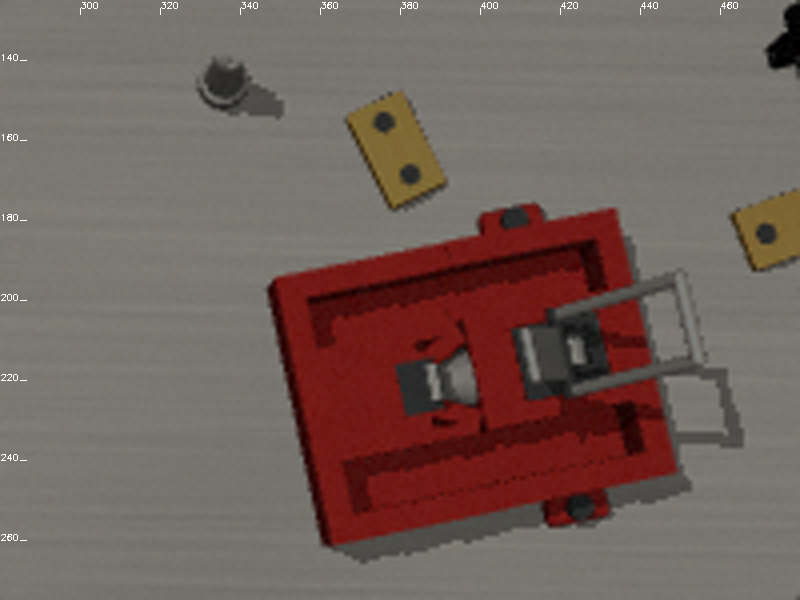

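Call:
{"method": "jog_arm", "body": {"deltas": [33,0.3,0.6,0,-0.007,0.008,0,31,0.1,0.4,0,-0.007,0.008,0,0,0,0,0,0,0,0,0,0,0,0,0,0,0]}}

```text
t: 14.5
eef_pos: [587.2, -303.7, 324.7]
tcp_rot: [0.775, 1.566, -0.562]
ft_force: [1.1, -0.2, -0.2]
opening: 0.005
```

Run:
```python
from go import *
from fit import W
F=np.array([561.5,-200.5,1.80])
where();plan(W(F,[[-60,0,138]])[0],down(np.radians(13.1)),vmax=10)
Cam("scene").crop(170,120,200,180,4,"pics/s14.png")
```

```text
t 14.5 tip [ 588.  -304.2  134.7] x [ 0.004 -0.003 -1.   ] jaw 13.4 J [-0.58  0.62  1.55  0.    0.97 -0.81] F [ 1.1 -0.2 -0.2] op 0.005
n 5 d [-12.1  44.7   3.3] rv [ 0.005  0.004 -0.004]
[-0.7, -0.3, -9.3] [0.001, 0.001, -0.001]
[-0.7, -0.3, -9.3] [0.001, 0.001, -0.001]
[-0.7, -0.3, -9.3] [0.001, 0.001, -0.001]
[-0.7, -0.3, -9.3] [0.001, 0.001, -0.001]
[-0.7, -0.3, -9.3] [0.001, 0.001, -0.001]
```

View pics/s14.png

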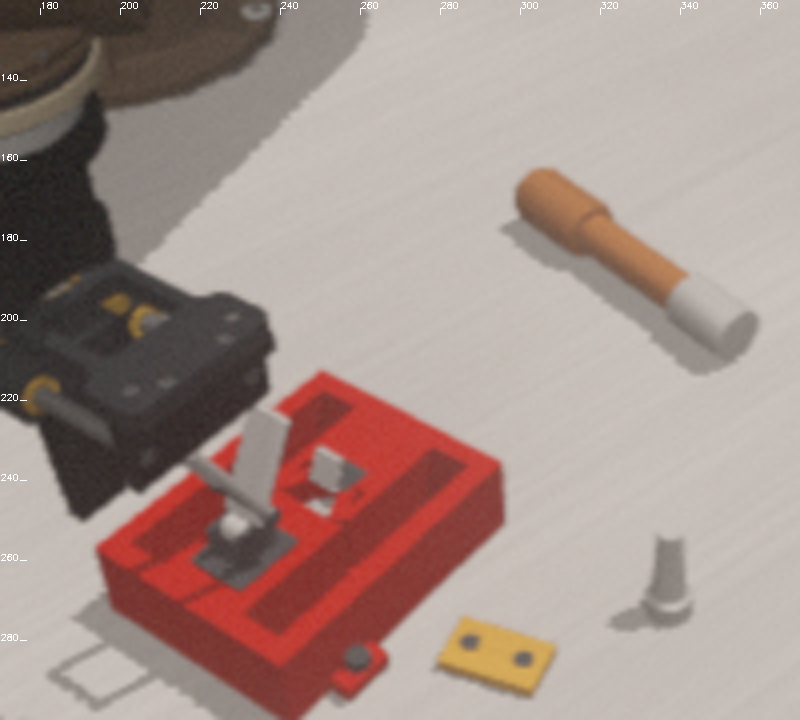

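Call:
{"method": "jog_arm", "body": {"deltas": [0,-0.3,-9,0.001,0,0,0,0,-0.3,-9,0.001,0,0,0,0,-0.3,-9,0.001,0,0,0,0,-0.3,-9,0.001,0,0,0,-2,0,-9,0,0,0,0,-2,0,-9,0,0,0,0]}}

```text
t: 15.3
eef_pos: [572.6, -247.5, 331.2]
tcp_rot: [0.784, 1.563, -0.558]
ft_force: [-0.3, 0.1, 0.7]
opening: 0.005
```

Run:
```python
from go import *
from fit import W
F=np.array([561.5,-200.5,1.80])
where();plan(W(F,[[-20,0,138]])[0],down(np.radians(13.1)),vmax=10)
Cam("scene").crop(170,120,200,180,4,"pics/s15.png")
Cam("top").crop(280,125,200,150,4,"pics/t15.png")
```

```text
t 15.3 tip [ 574.  -248.3  141.2] x [ 0.007 -0.004 -1.   ] jaw 13.1 J [-0.51  0.57  1.64 -0.    0.93 -0.74] F [-0.3  0.1  0.7] op 0.005
n 3 d [-6.6 27.5 -3.2] rv [ 0.001  0.006 -0.006]
[1.0, -0.1, -9.4] [0.0, 0.002, -0.002]
[1.0, -0.1, -9.4] [0.0, 0.002, -0.002]
[1.1, -0.1, -9.4] [0.0, 0.002, -0.002]
```

View pics/s15.png

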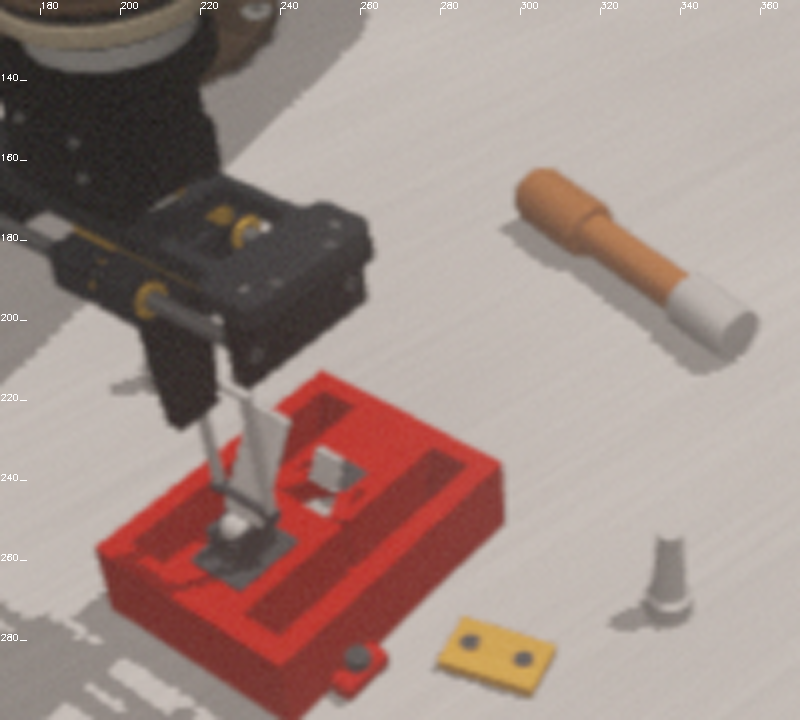

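View pics/t15.png

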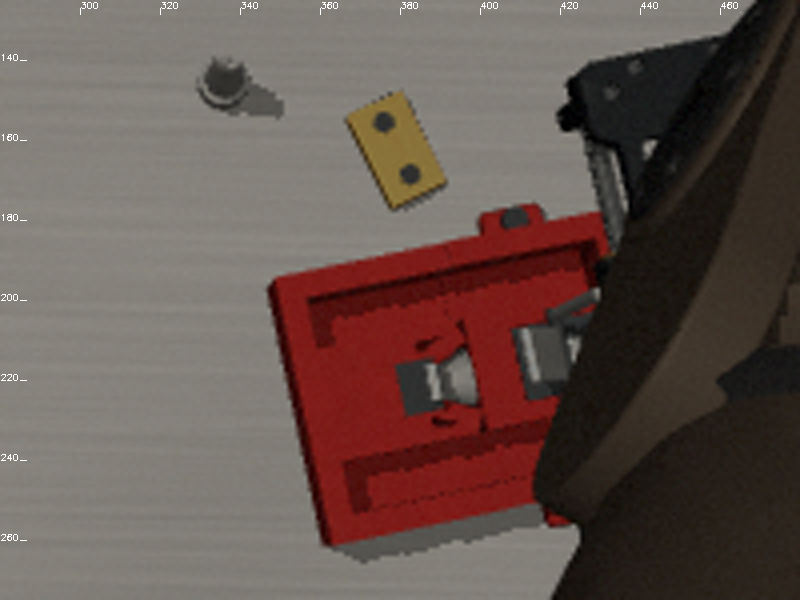

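Call:
{"method": "jog_arm", "body": {"deltas": [0,0,-8,0,0,0,0,0,0,-8,0,0,0,0,0,0,-8,0,0,0,0,0,0,-6,0,0,0,0,0,0,0,0,0,0,0]}}

```text
t: 16.02
eef_pos: [565.4, -216.1, 331.1]
tcp_rot: [0.79, 1.563, -0.551]
ft_force: [-0.3, 0.5, -0.2]
opening: 0.005
```

Run:
```python
from go import *
where()
Cam("scene").crop(170,120,200,180,4,"pics/s16.png")
```

```text
t 16.02 tip [ 566.7 -216.9  141.1] x [ 0.007 -0.004 -1.   ] jaw 13.2 J [-0.47  0.54  1.69 -0.    0.9  -0.7 ] F [-0.3  0.5 -0.2] op 0.005
```

View pics/s16.png

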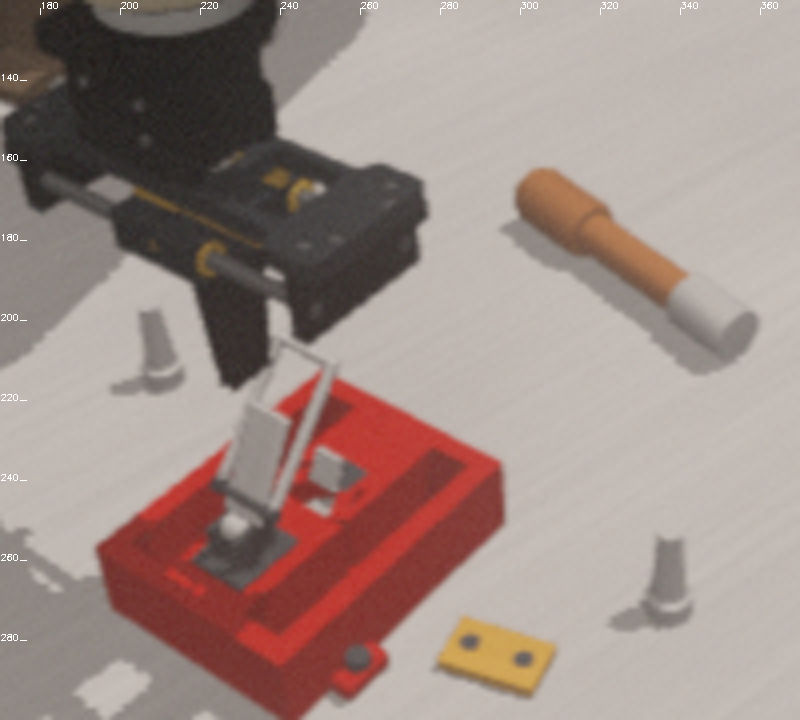

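Call:
{"method": "jog_arm", "body": {"deltas": [0,0,-6,0,0,0,0,0,0,0,0,0,0,0,0,0,0,0,0,0,0,0,0,0,0,0,0,0]}}

```text
t: 16.58
eef_pos: [564.0, -210.5, 331.0]
tcp_rot: [0.788, 1.562, -0.554]
ft_force: [0.1, -0.2, 0.4]
opening: 0.005
```

Run:
```python
from go import *
where()
Cam("scene").crop(170,120,200,180,4,"pics/s17.png")
```

```text
t 16.57 tip [ 565.4 -211.3  141. ] x [ 0.007 -0.004 -1.   ] jaw 13.1 J [-0.47  0.54  1.7  -0.    0.9  -0.7 ] F [ 0.1 -0.2  0.4] op 0.005
```

View pics/s17.png

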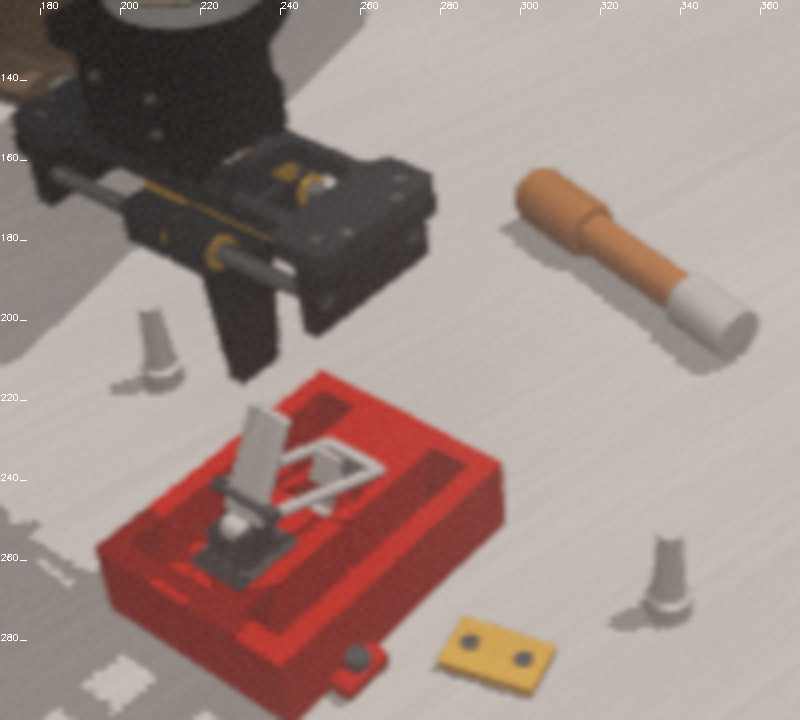

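Call:
{"method": "jog_arm", "body": {"deltas": [0,0,-18,0,0.003,-0.003,0,0,0,-18,0,0.003,-0.003,0,0,0,0,0,0,0,0,20,0,0,0,0,0,0,16,0,0,0,0,0,0,0,0,0,0,0,0,0,0,0,0,0,0,0,0]}}

```text
t: 17.5
eef_pos: [555.4, -172.1, 294.5]
tcp_rot: [0.971, 1.57, -0.369]
ft_force: [0.4, 0.1, -0.0]
opening: 0.001
```

```bash
cat >> go.py <<'E'
def fx():
    p,R,s=cur(); tip=p+190*R[:,0]; c,sn=np.cos(1.8),np.sin(1.8); d=tip[:2]-[561.5,-200.5]
    print("fixed-frame tip x %.1f y %.1f z %.1f"%(c*d[0]+sn*d[1],-sn*d[0]+c*d[1],tip[2]))
E
python3 - <<'E'
from go import *
where();fx()
Cam("scene").crop(170,120,200,180,4,"pics/s18.png")
Cam("top").crop(280,125,200,150,4,"pics/t18.png")
E
```

```text
t 17.5 tip [ 555.5 -172.1  104.5] x [ 0.001 -0.    -1.   ] jaw 13.2 J [-0.41  0.56  1.78  0.    0.8  -0.64] F [ 0.4  0.1 -0. ] op 0.001
fixed-frame tip x 29.0 y -0.6 z 104.5
```

View pics/s18.png

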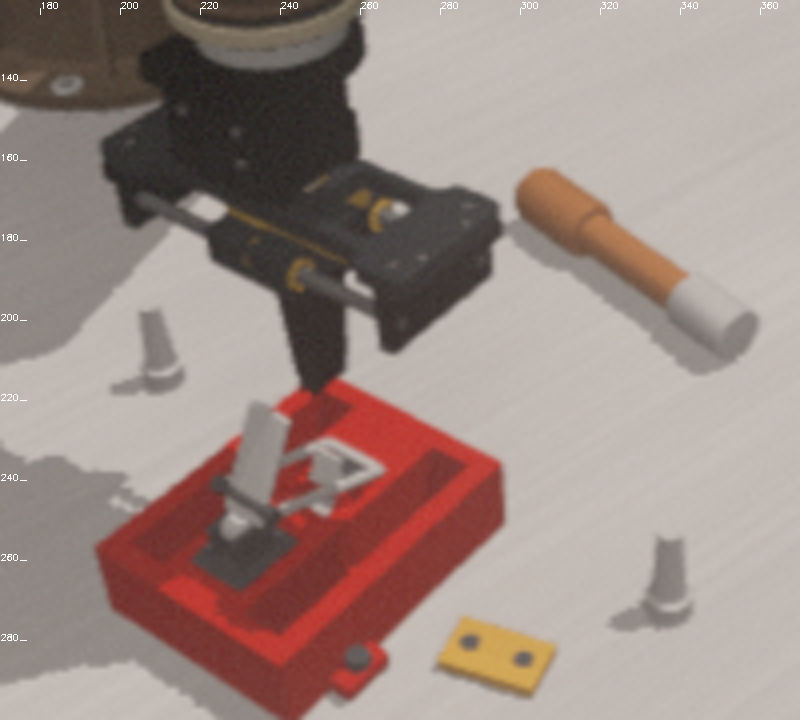

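View pics/t18.png

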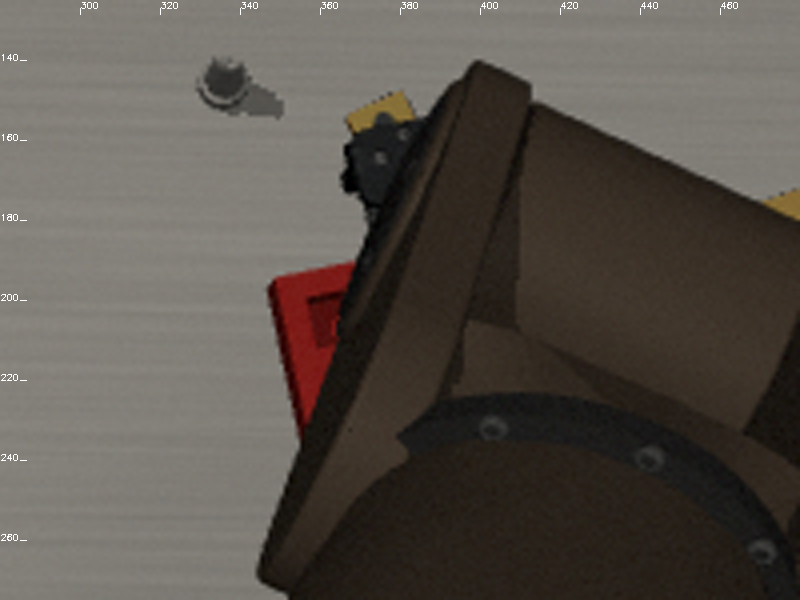

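Call:
{"method": "jog_arm", "body": {"deltas": [0,0,8,0,0,0,0,0,0,8,0,0,0,0,0,0,8,0,0,0,0,0,0,8,0,0,0,0,0,0,8,0,0,0,0,0,0,8,0,0,0,0,0,0,8,0,0,0,0]}}

```text
t: 18.48
eef_pos: [569.0, -230.3, 295.7]
tcp_rot: [1.2, 1.569, -0.14]
ft_force: [-0.5, 2.1, -1.7]
opening: 0.002
```

Run:
```python
from go import *
where();fx()
Cam("scene").crop(170,120,200,180,4,"pics/s19.png")
```

```text
t 18.48 tip [ 569.3 -230.4  105.7] x [ 0.002 -0.    -1.   ] jaw 13.2 J [-0.49  0.6   1.7   0.    0.85 -0.72] F [-0.5  2.1 -1.7] op 0.002
fixed-frame tip x -30.9 y -0.8 z 105.7
```

View pics/s19.png

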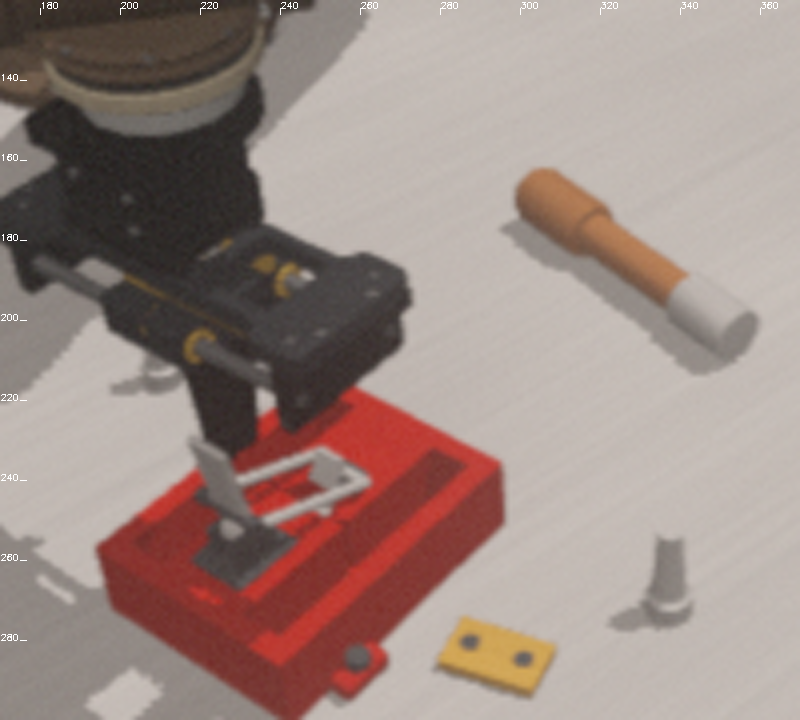

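Call:
{"method": "jog_arm", "body": {"deltas": [0,0,8,0,0,0,0,0,0,8,0,0,0,0,3,0,8,0,0,0,0,5,0,6,0,0,0,0,5,0,5,0,0,0,0]}}

```text
t: 19.15
eef_pos: [577.6, -267.3, 281.6]
tcp_rot: [1.355, 1.569, 0.014]
ft_force: [0.7, 3.1, 0.9]
opening: 0.002
```

Run:
```python
from go import *
where();fx()
Cam("scene").crop(170,120,200,180,4,"pics/s20.png")
```

```text
t 19.15 tip [ 577.8 -267.3   91.6] x [ 0.001  0.    -1.   ] jaw 13.2 J [-0.54  0.64  1.65  0.    0.85 -0.77] F [0.7 3.1 0.9] op 0.002
fixed-frame tip x -68.7 y -0.7 z 91.6
```

View pics/s20.png

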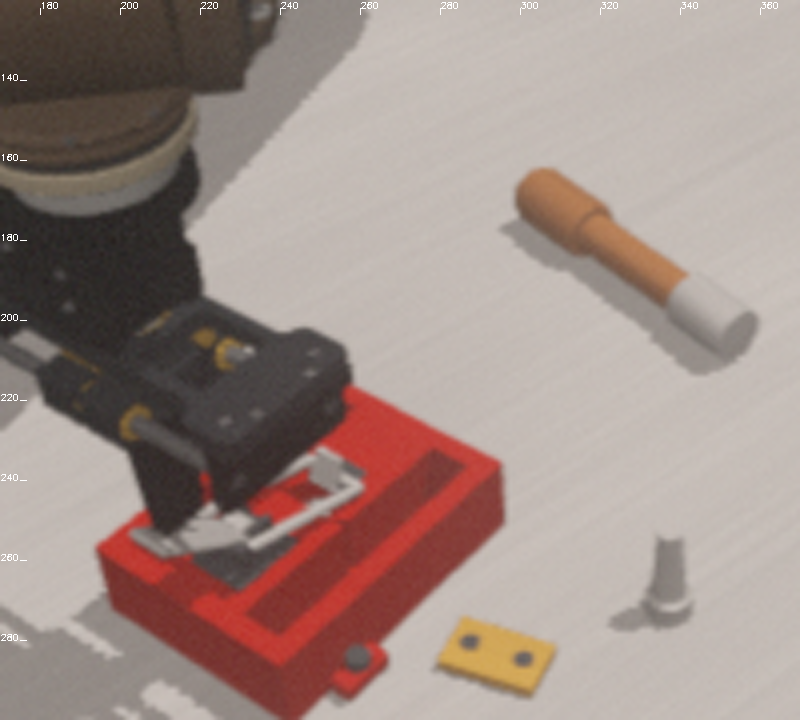

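Call:
{"method": "jog_arm", "body": {"deltas": [6,0,5,0,0,0,0,6,0,4,0,0,0,0,6,0,4,0,0,0,0,4,0,3,0,0,0,0,3,0,0,0,0,0,0]}}

```text
t: 19.82
eef_pos: [581.7, -284.7, 254.1]
tcp_rot: [0.849, 1.569, -0.492]
ft_force: [0.1, 0.2, -0.6]
opening: 0.006
```

Run:
```python
from go import *
where();fx()
Cam("scene").crop(170,120,200,180,4,"pics/s21.png")
```

```text
t 19.82 tip [ 582.  -284.9   64.1] x [ 0.002 -0.001 -1.   ] jaw 13.2 J [-0.56  0.69  1.63  0.    0.81 -0.79] F [ 0.1  0.2 -0.6] op 0.006
fixed-frame tip x -86.8 y -0.8 z 64.1
```

View pics/s21.png

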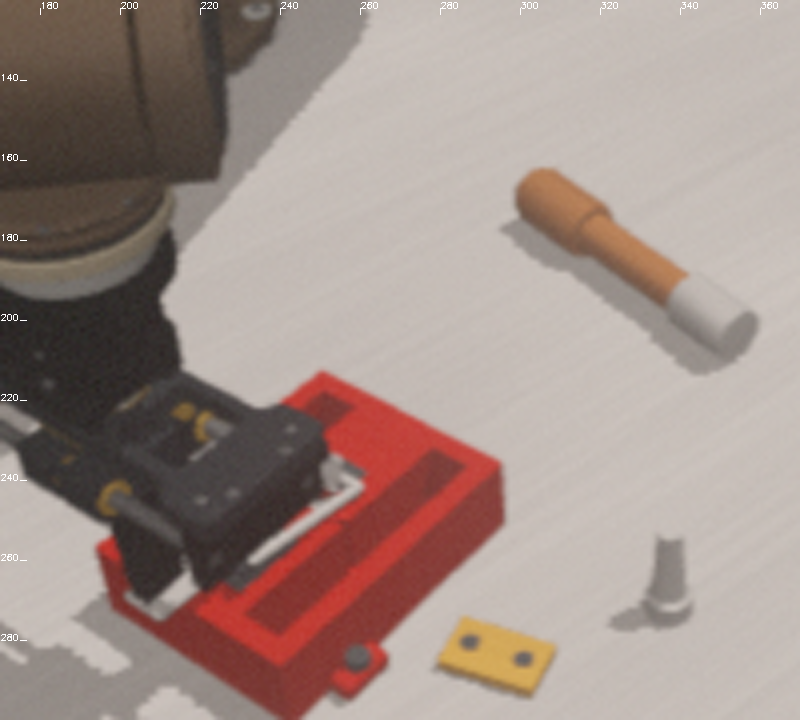

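Call:
{"method": "jog_arm", "body": {"deltas": [2,0,0,0,0,0,0,2,0,0,0,0,0,0]}}

```text
t: 20.12
eef_pos: [581.6, -284.5, 252.3]
tcp_rot: [0.798, 1.568, -0.543]
ft_force: [-7.9, 4.0, 26.0]
opening: 0.006
```

On its stop (26 N up). Now back off upward and check.

Call:
{"method": "jog_arm", "body": {"deltas": [-30,0,0,0,0,0,0,-60,0,0,0,0,0,0,-60,0,30,0,0,0,0,-10,0,60,0,0,0,0,0,0,60,0,0,0,0,0,0,50,0,0,0,0,0,0,0,0,0,0,0,0,0,0,0,0,0,0]}}

```text
t: 21.12
eef_pos: [627.5, -480.1, 416.7]
tcp_rot: [0.636, 1.565, -0.701]
ft_force: [0.5, 0.4, 0.4]
opening: 0.004
```

Run:
```python
from ov1 import *
from go import where
where()
both([561.5,-200.5,1.80],[561.5,-200.5,1.80],"z")
cv2.imwrite("pics/topz.png",Cam("top").im[:,:,::-1])
```

```text
t 21.12 tip [ 628.4 -480.9  226.7] x [ 0.005 -0.004 -1.   ] jaw 13.4 J [-0.74  0.74  1.05  0.    1.34 -0.97] F [0.5 0.4 0.4] op 0.004
```

View pics/ov_scene_z.png

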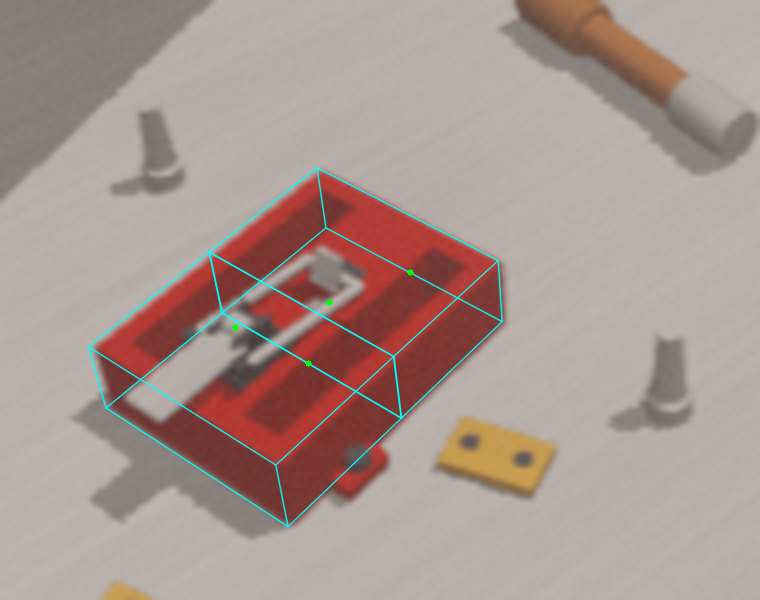

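View pics/ov_top_z.png

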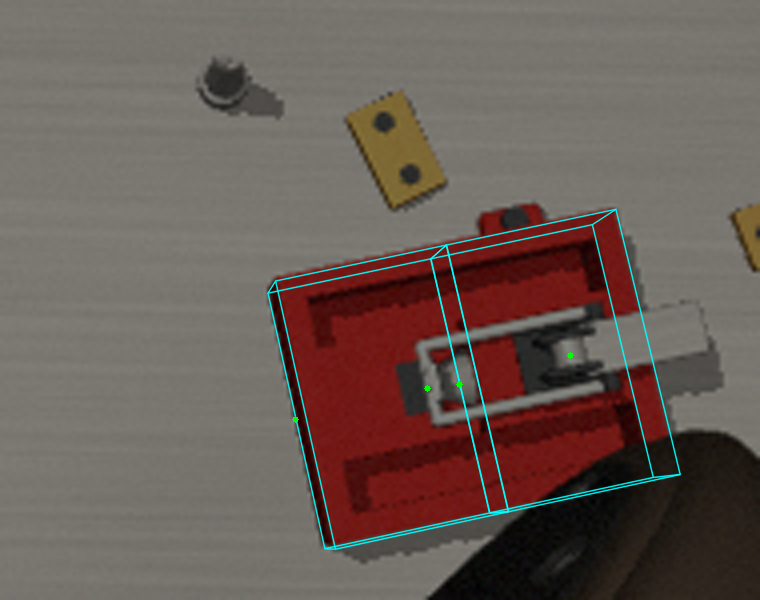

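View pics/topz.png

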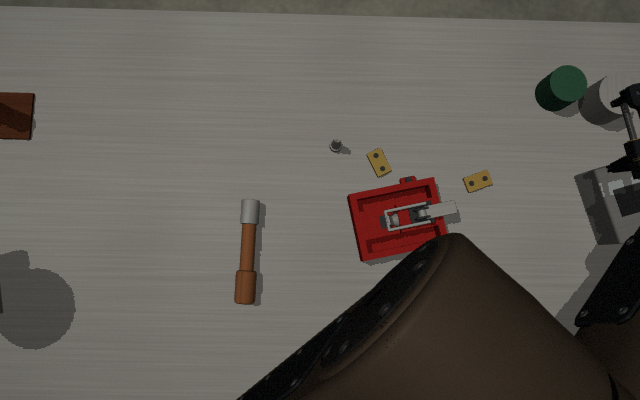

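Run:
```python
from go import *
from fit import W
c=Cam("top")
for th in (0,.15,.3):
  print(th,((c.proj(W([561.5,-200.5,1.8],[[-40-62*np.cos(th),0,60+62*np.sin(th)]]))-[280,125]+.5)*4).round(0), ((Cam("scene").proj(W([561.5,-200.5,1.8],[[-40-62*np.cos(th),0,60+62*np.sin(th)]]))-[170,170]+.5)*4).round(0))
print(env.job_done())
```

```text
0 [[705. 327.]] [[137. 410.]]
0.15 [[710. 325.]] [[134. 395.]]
0.3 [[712. 324.]] [[134. 379.]]
the job is handed in; nothing more can be done
None
```

The core box is shut and latched, and I handed the job in at about 21 s of the 67 s allowed.

- **Plate:** I moved the brass plate out of the gap. It lies flat on the bench beside the box, between the box and the nearest pin.
- **Loose half:** I pushed it home until the wrist read about 42 N. That was the fingers against its flat rear face, not the gripper's body.
- **Latch:** I swung the bail over its hinge so the bar dropped behind the keeper, then pushed the lever over and down. When I pressed lightly to check, it met its stop at 26 N.

**Last checks:**
- With the arm clear and reading no force, the outline for a fully closed box matched the pictures to about 2 mm.
- The bar showed behind the keeper.
- The handle end in the top view was at (703, 328) in the enlarged picture. A level lever predicts (705, 327).
- By eye, the spare plate, both pins and the rammer were where they started. I compared pictures rather than measuring them. The pin nearer the robot was hidden by the arm in the last top view, so I saw it only in the scene view.

No check failed.

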